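# Level rest from two wedge offcuts

## Robot

A 7-joint arm with a two-finger parallel gripper is mounted at the origin on the work surface. World frame = base frame: x ahead of the robot, y to its left, z up, the work surface at z = 0. Lengths are in m, angles in rad, forces in N, time in s.
With the tool pointing down it reaches from about 0.4 to 0.875 m from the base axis. Payload 19.3 kg.
Tool frame: the origin (TCP) lies at the very end of the fingers, on their centre line; the grasp point (between the pads) lies 19 mm behind it; x points along the fingers, y is the direction in which the jaws open and shut, and the axes are right-handed (so a half turn about x gives the same grasp; the last joint's range is limited). The gripper opens to 85 mm and grips with 20 to 120 N. Pads are 22 mm wide; open, the fingers measure 114 mm over their backs; the gripper's body (76 mm by 85 mm) begins 54 mm behind the grasp point. The pads swing forward as they close: fully open they stand 13 mm farther back than shut.
Start: joints at [-0.07, 0.521, -0.036, 1.599, 0.021, 1.021, -0.113], TCP at [0.625, -0, 0.231] pointing down, gripper open.
Joint ranges: [-2.91, 2.91], [-0.3, 2.13], [-1.5, 1.42], [0.17, 2.43], [-1.26, 4.41], [0.16, 1.93], [-2.52, 2.52]. Speed limits (rad/s): [1.89, 1.89, 2.39, 2.39, 3.01, 3.01, 3.01].

## Interface

Orientations are given as [roll, pitch, yaw] about the fixed x, y, z axes, in that order (R = Rz(yaw) Ry(pitch) Rx(roll)).
In Python, from workcell import bot, grab_frame, job_done gives the robot as it stands.
- The arm moves only by the shell command python3 -m pendant 'ROWS' [OPENING] [FORCE]. ROWS is JSON, a list of rows, each a list of 4 numbers: the shift along the tool's x, y, z in mm, then the turn about the tool's x in degrees. A call has 1 to 12 rows; each row shifts and turns the commanded pose from where the row before left it, along the tool's axes as they then stand; what a row does not reach is not made up. A row lasts 1/8 s, in which the tool goes at most 62.5 mm and 10.7 degrees, less where a joint would pass 70% of its speed; a pose out of reach is approached as far as the arm can. A call is refused whole if a number of a shift passes 62.5 or a number of a turn 10.7, either way. A call with a gripper value outside its range is refused whole. OPENING is the opening, from -1 (shut) to 1 (fully open), set as the call begins (- or left out, the last holds). The fingers move at their own pace and stop on an object; FORCE is the grip in N (left out, the last holds). Time passes only in rows, so rows that do not move let the fingers close. It gives the time, the measured TCP pose, the force and the opening at its end, in the units of the state.
- bot.observe(): the state, without advancing time (a new reading comes with each control period).
- grab_frame(name): name is "scene" or "side" or "wrist"; returns a dict with "img" (420x560x3 uint8, red, green, blue), "fovy" (degrees; the focal length in pixels is half the picture's height over the tangent of half this angle, whatever the lens; pixels are square), "cx", "cy" (the principal point, pixels), "R" (3x3) and "t" (3): a world point X has camera coordinates R X + t. Camera axes: x right, y down, z forward; pixel columns grow to the right and rows downward; lengths in m; the calibration is good to about 2 mm. The wrist camera is an equidistant fisheye: a pixel r from the principal point sees the ray r / f radians off the axis. A picture is of the moment at which its call begins. There is no depth.
- job_done(): hands the job in, once; it reports no verdict.
The state is a dict: "clock": time; "qpos": joint angles; "qd": joint speeds; "joint_efforts": joint torques, N m; "position": TCP position; "tool_rot": TCP orientation; "force": force on the tool from outside, world axes, zero at the start; "moment": the same for the moment, N m; "grip_width": finger opening in m.
Only numpy, scipy, OpenCV 4.12 (cv2) and the standard library are available. Lean on these libraries where they do the work, as an engineer would, in place of code of your own. Each camera call takes 0.05 s, during which the arm holds its last target.

## Task

Build a level tool rest for the sharpening work on the cork mat from the two larch wedge offcuts: tip the big one, standing on its long edge, over onto its flat broad face so that its slope looks up near the middle of the mat, then lay the smaller one centred and in line on it, slope on slope, turned so that the top comes out level. Let go, then press down on the middle of the top with about 10 N to prove that it does not rock, and take the hand away. Leave the near wooden spool and the wrench, which stand between the two offcuts, where they are.

Things in the scene. Friction and masses are not known exactly. Their poses are not given: they have to be found in the camera images.
- mat: Fixed square cork mat on the bench, 240 x 240 mm, 4 mm thick. Origin: centre of its underside, on the bench (z = 0); its z points up. Its place and yaw (up to 0.25 rad) vary; it lies left or right of the middle of the bench.
- base_offcut: Big larch offcut, a wedge 150 mm long (x), 80 wide (y), 36 thick at the -x end, 60 at +x, 0.34 kg. Origin: centre of the flat broad face; z points from it into the wood; the sloped face is at z = 48 mm + 0.16 x. Corner +x -y sawn off 20 mm. Starts standing on its +y side on the mat, 80 mm tall, x within 0.65 rad of world x, z level, roughly to world +y (flat face looks to -y).
- base_slope_mid (a point): Middle of the big offcut's sloped face: (0, 0, 48 mm) in its frame. To tip the offcut, push high on this face towards the flat face: it turns over the flat face's lower edge and falls by itself once its upper edge has gone about 40 mm. It then lies with z up, origin at the height of the mat's top, 40 mm farther on than it stood.
- top_offcut: Smaller larch offcut, a wedge 120 mm long (x), 56 wide (y), 26 thick at the -x end, 45 at +x, 0.14 kg. Origin: centre of the flat broad face; z points out of the wood; the sloped face is at z = -(35.6 mm + 0.16 x). Corner -x +y sawn off 15 mm. Starts on the bench on its sloped face, any yaw: the flat face looks up, leaning 0.159 rad, higher at +x; long sides upright, to be gripped.
- top_thick_end (a point): Middle of the smaller offcut's thick end: (60, 0, -22 mm) in its frame. Stacked rightly, this end lies over the big offcut's thin end (x axes opposite), the flat face is level and its origin 83.6 mm above the big one's origin. The other way round it leans 0.32 rad.
- spool_a: Bystander: wooden spool, 54 mm across, 62 mm tall, standing on the middle line of the bench between mat and smaller offcut. Another like it stands at the back, out of the way. Origin: centre of its underside.
- wrench: Bystander: steel wrench about 170 mm long, lying flat along the middle line of the bench behind the near spool. Origin near its middle, its x along its length.
Things that resemble listed ones, but are neither listed nor needed, are in the scene too. Leave any green or yellow look-alike of the base_offcut alone. What is shaped like the top_offcut but turquoise is not meant.

How it is judged:
By the outcome, as a careful person would: the job done as asked, in the order asked, and still so for the second after the job is handed in, with the robot touching nothing.
It also fails if it takes over 64 s, if anything falls off the work surface, if the arm or the gripper's body presses on something with over 40 N, if the wrist force passes 120 N, or if a joint passes its speed limit or range.

## Working session

There is one attempt and no reset: what is moved stays moved. The work goes in short steps, Python scripts to look and compute and a shell command to move; the robot and the scene stay as the last step left them, time stands still between calls to the robot, and variables do not carry over. Pictures are saved under pics/ and viewed, and the job is handed in when it is done.

```bash
ls; mkdir -p pics; python3 - <<'E'
from workcell import bot, grab_frame
import cv2
s=bot.observe(); print(s)
for n in ["scene","side","wrist"]:
    f=grab_frame(n); cv2.imwrite(f"pics/{n}0.png",f["img"][:,:,::-1]); print(n,f["fovy"],f["cx"],f["cy"],f["R"],f["t"])
E
```

```text
pics
{'clock': 0.0, 'qpos': array([-0.07018465,  0.52203345, -0.03630842,  1.59999654,  0.02120335,
        1.02107605, -0.11282179]), 'qd': array([-1.04122600e-03, -6.59085756e-04,  1.55008023e-04,  1.05427706e-03,
       -5.52978144e-04,  1.04631872e-03,  6.81393584e-05]), 'joint_efforts': array([-4.24098413e-03, -9.27110124e+01,  1.97758444e+00, -3.69928443e+01,
        1.76317629e-02,  8.19846697e-03, -6.58496788e-05]), 'position': array([ 6.24672058e-01, -5.76614831e-05,  2.30717931e-01]), 'tool_rot': array([-1.48933838,  1.56966796, -3.06019674]), 'force': array([ 0.39003075, -0.0922816 , -0.02405356]), 'moment': array([0.00768859, 0.03153871, 0.01557723]), 'grip_width': 0.0853520852430348}
scene 53.796156689883375 273.08757527588574 215.23963131861626 [[ 0.48943344  0.87200181  0.00823148]
 [ 0.49894861 -0.27228121 -0.82274737]
 [-0.71519591  0.40678716 -0.56834762]] [-0.34557442 -0.14920196  1.31755708]
side 56.28284742387828 281.2866297569074 209.0994110608855 [[ 0.93170338 -0.36313917 -0.00766558]
 [-0.25420413 -0.63684463 -0.72787992]
 [ 0.25943993  0.6801168  -0.68566177]] [-0.40538516  0.26419192  0.6720584 ]
wrist 65.70646984690485 280.41029772676444 206.88325677919852 [[ 9.99998436e-01 -7.04691322e-04 -1.62203300e-03]
 [-1.80454805e-04 -9.53053616e-01  3.02801540e-01]
 [-1.75926604e-03 -3.02800773e-01 -9.53052253e-01]] [-0.62443279 -0.03961503  0.37913519]
```

View pics/scene0.png

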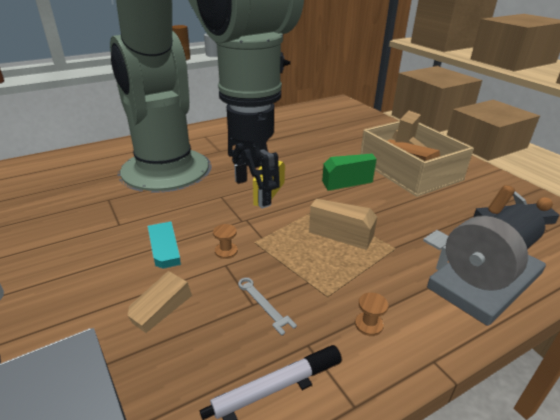

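View pics/side0.png

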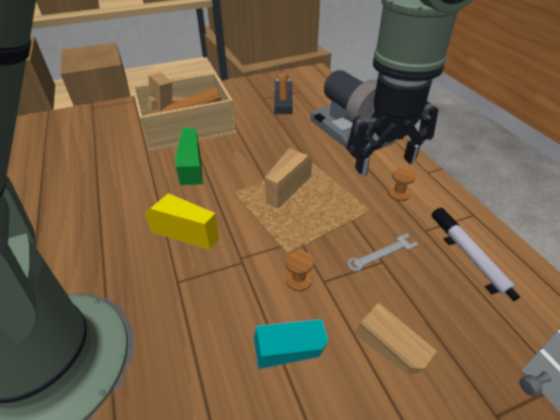

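View pics/wrist0.png

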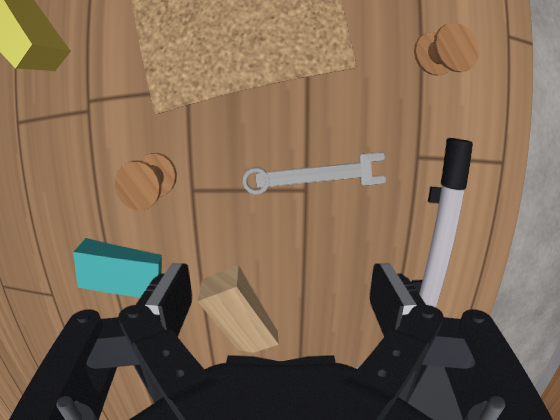

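```bash
cat > h.py <<'E'
import numpy as np, cv2
from workcell import bot, grab_frame
def grab(n,save=None):
    f=grab_frame(n)
    f["R"]=np.array(f["R"]); f["t"]=np.array(f["t"]); f["f"]=f["img"].shape[0]/2/np.tan(np.radians(f["fovy"])/2); f["fish"]=(n=="wrist")
    if save: cv2.imwrite(f"pics/{save}.png",f["img"][:,:,::-1])
    return f
def ray(f,px):
    u=(px[0]-f["cx"])/f["f"]; v=(px[1]-f["cy"])/f["f"]
    if f["fish"]:
        r=np.hypot(u,v); d=np.array([u/r*np.sin(r),v/r*np.sin(r),np.cos(r)]) if r>0 else np.array([0,0,1.])
    else: d=np.array([u,v,1.])
    return -f["R"].T@f["t"], f["R"].T@(d/np.linalg.norm(d))
def onz(f,px,z):
    o,d=ray(f,px); return o+d*(z-o[2])/d[2]
def tri(l):
    A=np.zeros((3,3));b=np.zeros(3);rs=[]
    for f,p in l:
        o,d=ray(f,p);P=np.eye(3)-np.outer(d,d);A+=P;b+=P@o;rs.append((P,o))
    x=np.linalg.solve(A,b); return x,[np.linalg.norm(P@(x-o)) for P,o in rs]
def proj(f,X):
    c=f["R"]@np.asarray(X)+f["t"]
    if f["fish"]:
        th=np.arctan2(np.hypot(c[0],c[1]),c[2]); k=th/max(np.hypot(c[0],c[1]),1e-9)
        return np.array([f["cx"]+f["f"]*k*c[0],f["cy"]+f["f"]*k*c[1]])
    return np.array([f["cx"]+f["f"]*c[0]/c[2],f["cy"]+f["f"]*c[1]/c[2]])
def crop(f,x0,y0,w,h,k,name):
    c=cv2.resize(f["img"][y0:y0+h,x0:x0+w,::-1],None,fx=k,fy=k,interpolation=cv2.INTER_CUBIC)
    for i in range(0,w,10):
        cv2.putText(c,str(x0+i),(i*k,10),0,.35,(255,255,255),1) if i%20==0 else 0; cv2.line(c,(i*k,12),(i*k,18),(255,255,255),1)
    for i in range(0,h,10):
        cv2.putText(c,str(y0+i),(0,i*k+4),0,.35,(255,255,255),1); 
    cv2.imwrite(f"pics/{name}.png",c)
E
python3 - <<'E'
from h import *
s=grab("scene");d=grab("side");w=grab("wrist")
crop(s,250,185,150,110,5,"s1");crop(d,230,140,145,115,5,"d1");crop(s,120,260,80,80,7,"s2");crop(d,345,295,100,85,7,"d2");crop(w,190,255,100,105,5,"w2")
E
```

```text
(no output)
```

View pics/s1.png

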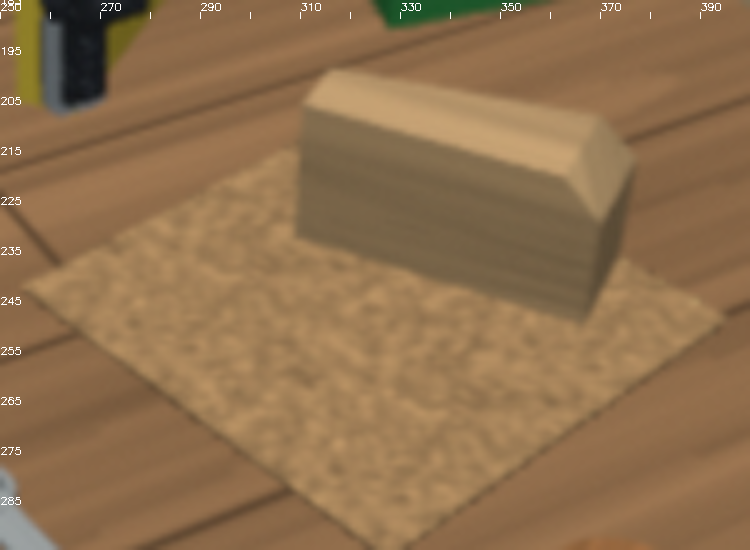

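View pics/d1.png

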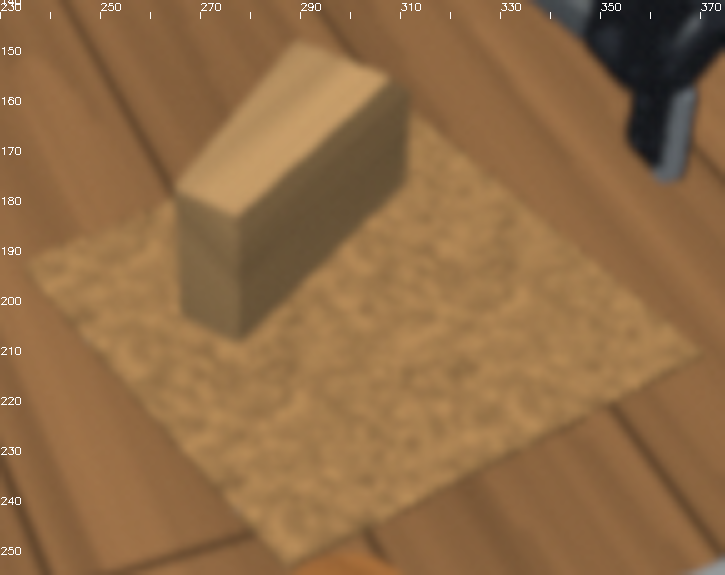

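View pics/s2.png

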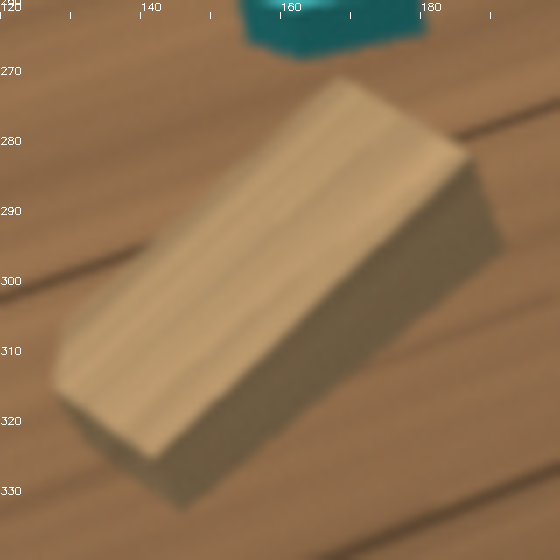

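View pics/d2.png

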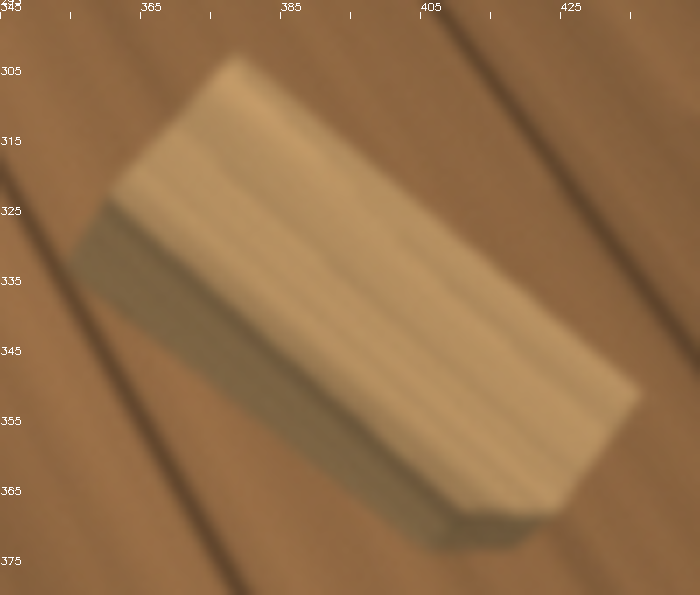

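View pics/w2.png

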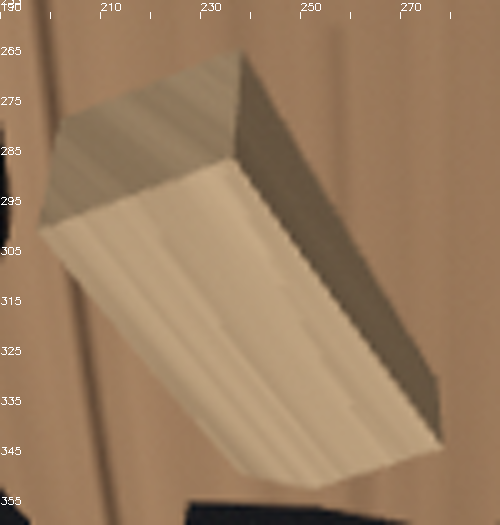

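```bash
python3 - <<'E'
from h import *
np.set_printoptions(precision=4,suppress=True)
s=grab("scene");d=grab("side");w=grab("wrist")
def T(n,*l):
    x,r=tri(l); print(n,x,np.array(r)*1e3); return x
print("mat")
m=[T("cx0y",(s,(254.5,242)),(d,(235,192.5)))] if 0 else []
for a in [(254.5,242),(394,247.5),(328.5,295.5)]: print("s",onz(s,a,.004))
for a in [(235,192.5),(369.5,210),(287.5,253)]: print("d",onz(d,a,.004))
print("base")
a=T("flat -x top",(s,(311,206)),(d,(277,183)))
T("flat saw top",(s,(362,221)),(d,(307,155)))
b=T("flat -x bot",(s,(309.5,233)),(d,(277.5,208)))
c=T("slope -x top",(s,(317,199)),(d,(266,177)))
T("slope saw top",(s,(370,208)),(d,(289,148)))
e=T("flat +x bot",(s,(366.5,250)),(d,(311,177)))
print(np.arctan2(*(e-b)[1::-1]),np.linalg.norm(e-b))
print("top")
A=T("thick+x",(s,(186.5,282)),(d,(378.5,303)),(w,(236,286)))
B=T("thick-x",(s,(169,271)),(d,(361,323)),(w,(198,300)))
C=T("thin+x",(s,(142,325)),(d,(436,351)),(w,(278,344)))
D=T("thin-x saw",(s,(128,315)),(d,(424,368)),(w,(252,352)))
print(np.linalg.norm(A-B),np.linalg.norm(A-C),np.arctan2(*(A-C)[1::-1]),np.arctan2(*(A-B)[1::-1]),(B+C)/2)
print("spool"); print(onz(s,(225,231),.062),onz(d,(299,262),.062), onz(s,(372,303),.062))
print("wrench ends",onz(s,(245,284),.01),onz(s,(287,325),.01))
print("yellow/green",onz(s,(268,190),.03),onz(s,(349,175),.04), onz(d,(182,220),.04),onz(d,(188,160),.04),onz(s,(164,244),.04))
E
```

```text
mat
s [0.4776 0.0765 0.004 ]
s [0.6569 0.3598 0.004 ]
s [0.7104 0.1295 0.004 ]
d [0.4289 0.3047 0.004 ]
d [0.7094 0.1237 0.004 ]
d [0.4774 0.0719 0.004 ]
base
flat -x top [0.5082 0.2139 0.0817] [1.3478 1.3478]
flat saw top [0.6148 0.2841 0.0822] [0.6735 0.6735]
flat -x bot [0.5089 0.2152 0.0013] [0.5501 0.5501]
slope -x top [0.4917 0.2422 0.0834] [1.6917 1.6917]
slope saw top [0.5851 0.3309 0.0833] [1.6166 1.6166]
flat +x bot [0.6331 0.294  0.0031] [1.8312 1.8312]
0.5658668238542346 0.14703962565358
top
thick+x [ 0.5725 -0.1263  0.0436] [1.3514 1.4523 0.3044]
thick-x [ 0.5235 -0.1484  0.0432] [2.7646 2.6683 0.7304]
thin+x [ 0.6216 -0.2328  0.0255] [2.2451 1.8204 0.6967]
thin-x saw [ 0.5848 -0.2496  0.0255] [2.1784 2.0048 0.6222]
0.05370371193622823 0.11863365761602004 2.0025961695312366 0.4235529643882886 [ 0.5725 -0.1906  0.0343]
spool
[0.4751 0.0033 0.062 ] [ 0.4709 -0.0026  0.062 ] [0.809  0.1513 0.062 ]
wrench ends [ 0.6021 -0.01    0.01  ] [0.74   0.0112 0.01  ]
yellow/green [0.3173 0.2016 0.03  ] [0.3707 0.4422 0.04  ] [0.285  0.2176 0.04  ] [0.3424 0.4345 0.04  ] [ 0.4264 -0.1269  0.04  ]
```

Candidates: the base is the larch wedge on the mat (scene 342,222), not the green one (349,170) or the yellow one (268,180). The top is the larch wedge (scene 160,300), not the turquoise one (164,244). The crops confirm both: larch-coloured, with the sawn corner and the expected sizes (147 mm long; 119 x 54 mm).

First I turn the hand so the jaw line runs along the slope face.

```bash
cat >> h.py <<'E'
from scipy.spatial.transform import Rotation as Ro
def toolR(): 
    r=bot.observe()["tool_rot"]; return Ro.from_euler("xyz",r).as_matrix()
def delta(p,yaw=None):
    o=bot.observe(); R=toolR(); p=np.array(p)
    y=np.arctan2(R[1,1],R[0,1])
    print("pos",o["position"].round(4),"toolx",R[:,0].round(3),"yaw_y",y.round(4),"shift mm",(R.T@(p-o["position"])*1e3).round(1),"clock",round(o["clock"],2),"F",np.round(o["force"],1),"w",round(o["grip_width"],4))
    if yaw is not None: 
        t=-np.degrees((yaw-y+np.pi/2)%np.pi-np.pi/2); print("turn",t.round(2))
E
python3 -c "
from h import *
delta([.521,.333,.15],.729)"
```

```text
pos [ 0.625  -0.      0.2312] toolx [-0. -0. -1.] yaw_y -0.0001 shift mm [  81.3 -104.  -333. ] clock 0.45 F [ 0.9 -0.9  1.1] w 0.0852
turn -41.77
```

```bash
python3 -m pendant '[[0,0,0,-10.4],[0,0,0,-10.4],[0,0,0,-10.4],[0,0,0,-10.5],[0,18,-40,0],[0,18,-40,0],[0,18,-40,0],[0,18,-40,0],[0,18,-40,0],[0,18,-40,0],[0,18,-40,0],[0,18,-40,0]]' 0 40; python3 -c "
from h import *
delta([.521,.333,.063],.729)"
```

```text
clock: 1.95
position: [0.5192, 0.336, 0.2314]
tool_rot: [1.035, 1.571, 0.192]
force: [1.1, -0.9, 0.5]
grip_width: 0.0431
pos [0.5192 0.336  0.2314] toolx [ 0.  0. -1.] yaw_y 0.7276 shift mm [168.4  -0.6   3.4] clock 1.95 F [ 1.1 -0.9  0.5] w 0.0431
turn -0.08
```

```bash
python3 -m pendant '[[28,0,0,0],[28,0,0,0],[28,0,0,0],[28,0,0,0],[28,0,0,0],[28,0,0,0],[0,0,0,0]]'; python3 - <<'E'
from h import *
delta([.545,.295,.063],.729)
crop(grab("scene"),240,150,160,120,5,"s3"); grab("wrist","w3")
E
```

```text
clock: 2.82
position: [0.5187, 0.3341, 0.0617]
tool_rot: [-1.69, 1.568, -2.533]
force: [-0.6, 0.5, 0.8]
grip_width: 0.0425
pos [0.5187 0.3341 0.0617] toolx [-0.003 -0.002 -1.   ] yaw_y 0.7279 shift mm [-1.3 -6.4 46.7] clock 2.83 F [-0.6  0.5  0.8] w 0.0425
turn -0.06
```

View pics/s3.png

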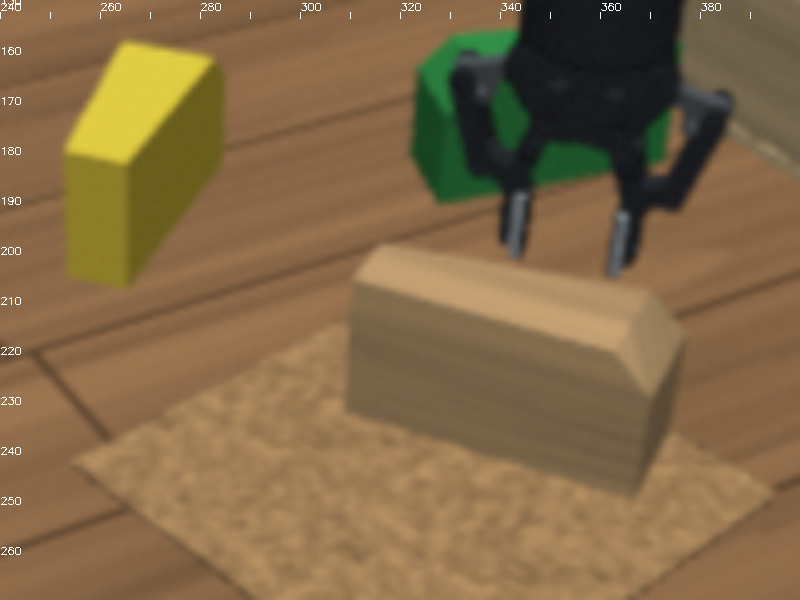

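View pics/w3.png

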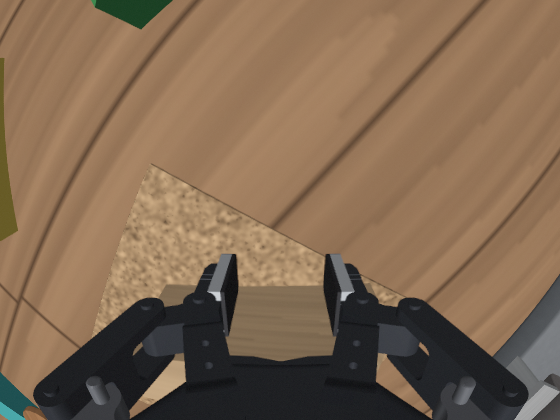

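```bash
python3 -m pendant '[[0,-2,15,0],[0,-2,14,0],[0,-1,5,0],[0,-1,5,0],[0,-1,5,0],[0,-1,5,0],[0,-1,5,0]]'; python3 - <<'E'
from h import *
delta([.545,.295,.063],.729)
f=grab("scene"); crop(f,240,150,160,120,5,"s4")
E
```

```text
clock: 3.8
position: [0.549, 0.2882, 0.0633]
tool_rot: [-1.656, 1.571, -2.499]
force: [-1.2, 0.5, 1.9]
grip_width: 0.0427
pos [0.549  0.2882 0.0633] toolx [-0. -0. -1.] yaw_y 0.7279 shift mm [ 0.3  1.6 -7.7] clock 3.8 F [-1.2  0.5  1.9] w 0.0427
turn -0.06
```

View pics/s4.png

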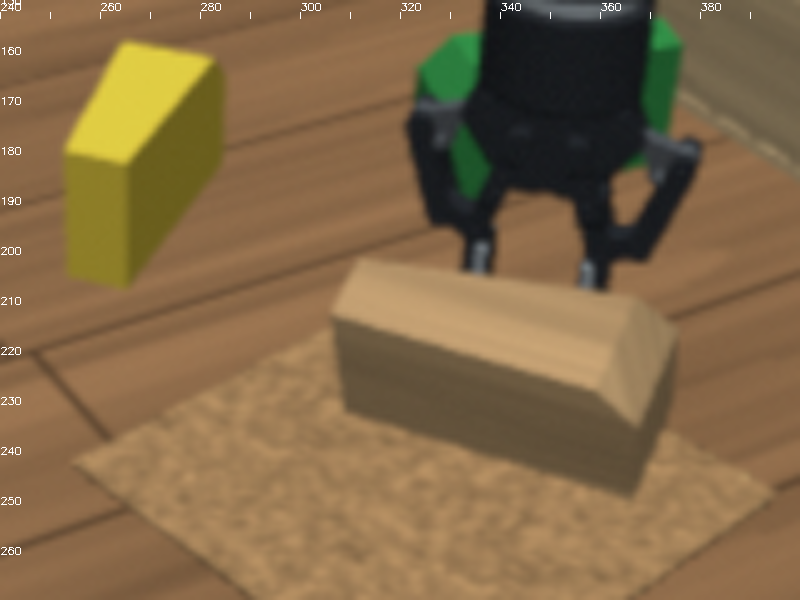

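The block is tipping cleanly and its lower edge has stayed in place (345,411). Continuing.

```bash
python3 -m pendant '[[0,-1,5,0],[0,-1,5,0],[0,-1,5,0],[0,-1,4,0],[0,-1,4,0],[0,0,0,0],[0,0,0,0]]'; python3 - <<'E'
from h import *
delta([.545,.295,.063],.729)
f=grab("scene"); crop(f,240,150,160,120,5,"s5")
E
```

```text
clock: 4.72
position: [0.5603, 0.2681, 0.0633]
tool_rot: [3.125, 1.571, 2.282]
force: [-0.5, 0.6, 0.2]
grip_width: 0.0426
pos [0.5603 0.2681 0.0633] toolx [-0.  0. -1.] yaw_y 0.728 shift mm [  0.3   6.5 -30.3] clock 4.72 F [-0.5  0.6  0.2] w 0.0426
turn -0.06
```

View pics/s5.png

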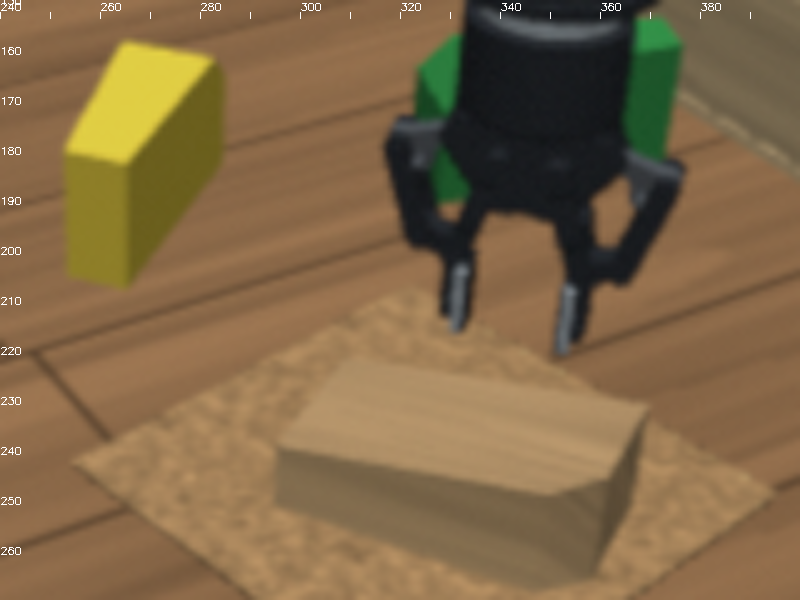

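```bash
python3 - <<'E'
from h import *
crop(grab("side"),230,140,150,115,5,"d5")
E
```

```text
(no output)
```

View pics/d5.png

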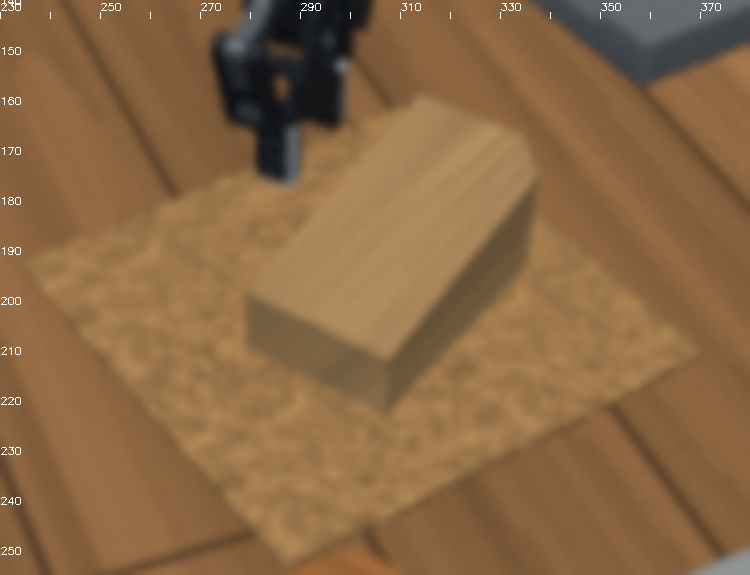

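```bash
python3 - <<'E'
from h import *
np.set_printoptions(precision=4,suppress=True)
s=grab("scene");d=grab("side")
P={}
for n,a,b,z in [("-x-y",(295,239.6),(307.2,212),.04),("-x+y",(310.4,221.4),(279.6,198.4),.04),("+x+y",(370,231),(314,159),.064),("saw side",(351,249),(337.4,175.6),.061),("saw end",(362.4,245),(334.4,166.6),.064),("bot-x-y",(295.2,250.6),(307.2,222.4),.004)]:
    x,r=tri([(s,a),(d,b)]); P[n]=x; print(n,x,np.array(r)*1e3,onz(s,a,z),onz(d,b,z))
c=P["-x-y"]
print(np.arctan2(*(P["+x+y"]-P["-x+y"])[1::-1]),np.arctan2(*(P["saw side"]-P["-x-y"])[1::-1]),np.arctan2(*(P["-x+y"]-P["-x-y"])[1::-1])-np.pi/2)
print("centre",(P["+x+y"]+P["-x-y"])/2)
E
```

```text
-x-y [0.5534 0.1427 0.0373] [1.1776 1.1776] [0.5553 0.1422 0.04  ] [0.5519 0.1386 0.04  ]
-x+y [0.5123 0.2113 0.0379] [3.1979 3.1979] [0.5119 0.2136 0.04  ] [0.5109 0.2044 0.04  ]
+x+y [0.6368 0.2905 0.0629] [2.0574 2.0574] [0.6362 0.2923 0.064 ] [0.6354 0.2859 0.064 ]
saw side [0.6639 0.2147 0.0584] [2.9445 2.9445] [0.6641 0.2163 0.061 ] [0.6611 0.2076 0.061 ]
saw end [0.6694 0.2416 0.064 ] [1.9301 1.9301] [0.6679 0.2442 0.064 ] [0.6686 0.2387 0.064 ]
bot-x-y [0.5546 0.1433 0.0041] [2.0965 2.0965] [0.5529 0.1459 0.004 ] [0.5543 0.1407 0.004 ]
0.5667243165070712 0.5772998372228473 0.5401346266435603
centre [0.5951 0.2166 0.0501]
```

```bash
python3 -m pendant '[[-30,0,0,0],[-30,0,0,-10.1],[0,0,0,-10.1],[0,0,0,-10.1],[0,0,0,-10.1],[0,0,0,-10.1],[0,0,0,-10.1],[0,0,0,-10.1],[0,0,0,-10.1],[0,0,0,0]]' -1; python3 -c "
from h import *
delta([.686,.280,.025],2.138); print(bot.observe()['qpos'])"
```

```text
clock: 6.18
position: [0.5604, 0.2677, 0.1231]
tool_rot: [2.111, 1.57, 2.677]
force: [0.6, -0.7, -0.2]
grip_width: -0.0001
pos [0.5604 0.2677 0.1231] toolx [-0.  0. -1.] yaw_y 2.1369 shift mm [ 98.1 -57.1 112.6] clock 6.17 F [ 0.6 -0.7 -0.2] w -0.0001
turn -0.07
[-0.13722511  0.70957708 -0.61312235  1.67822633  0.49278195  0.91340807
  1.19219672]
```

```bash
python3 -m pendant '[[0,-19,37,0],[0,-19,37,0],[0,-19,38,0],[25,0,0,0],[25,0,0,0],[25,0,0,0],[23,0,0,0],[0,0,0,0]]'; python3 - <<'E'
from h import *
delta([.6555,.261,.025],2.138); crop(grab("side"),230,110,150,115,5,"d6")
E
```

```text
clock: 7.18
position: [0.6844, 0.2795, 0.0231]
tool_rot: [2.993, 1.568, -2.723]
force: [0.3, -0.5, 0.8]
grip_width: 0.0
pos [0.6844 0.2795 0.0231] toolx [-0.003 -0.001 -1.   ] yaw_y 2.1379 shift mm [ -1.8  -0.1 -34.4] clock 7.17 F [ 0.3 -0.5  0.8] w 0.0
turn -0.01
```

View pics/d6.png

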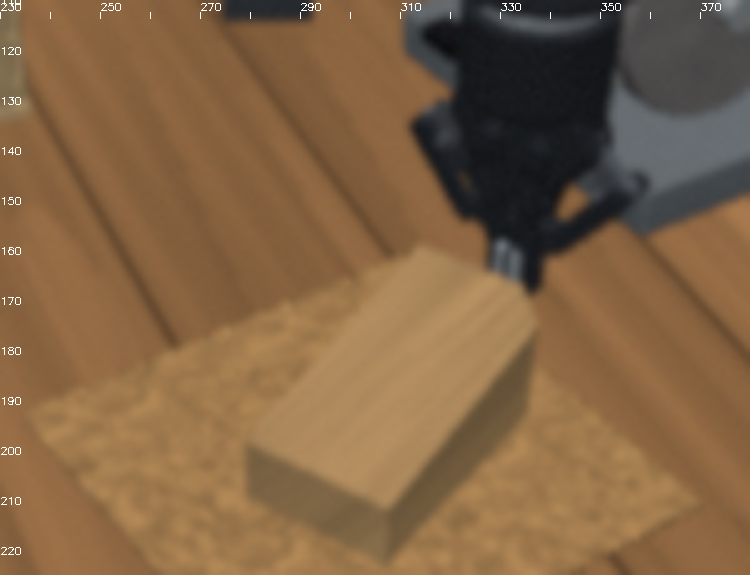

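```bash
python3 -m pendant '[[0,0,-10,0],[0,0,-10,0],[0,0,-4,0],[0,0,-4,0],[0,0,-4,0],[0,0,-4,0],[0,0,-4,0],[0,0,-4,0],[0,0,-2,0],[0,0,0,0]]'; python3 - <<'E'
from h import *
delta([.6555,.261,.025],2.138); crop(grab("side"),230,110,150,115,5,"d7")
crop(grab("scene"),240,150,160,120,5,"s7")
E
```

```text
clock: 8.48
position: [0.6463, 0.255, 0.0251]
tool_rot: [-3.07, 1.57, -2.503]
force: [-0.2, 0.9, -0.0]
grip_width: 0.0001
pos [0.6463 0.255  0.0251] toolx [-0.001 -0.001 -1.   ] yaw_y 2.1381 shift mm [ 0.1  0.1 10.9] clock 8.47 F [-0.2  0.9 -0. ] w 0.0001
turn 0.0
```

View pics/d7.png

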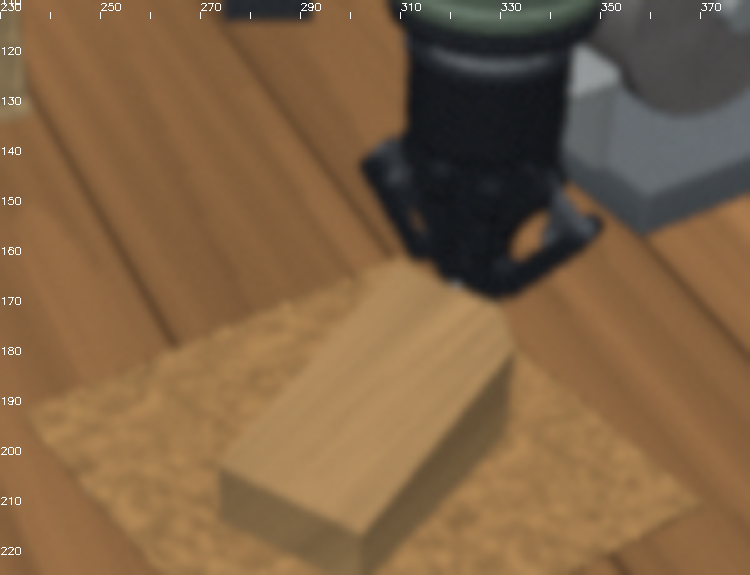

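View pics/s7.png

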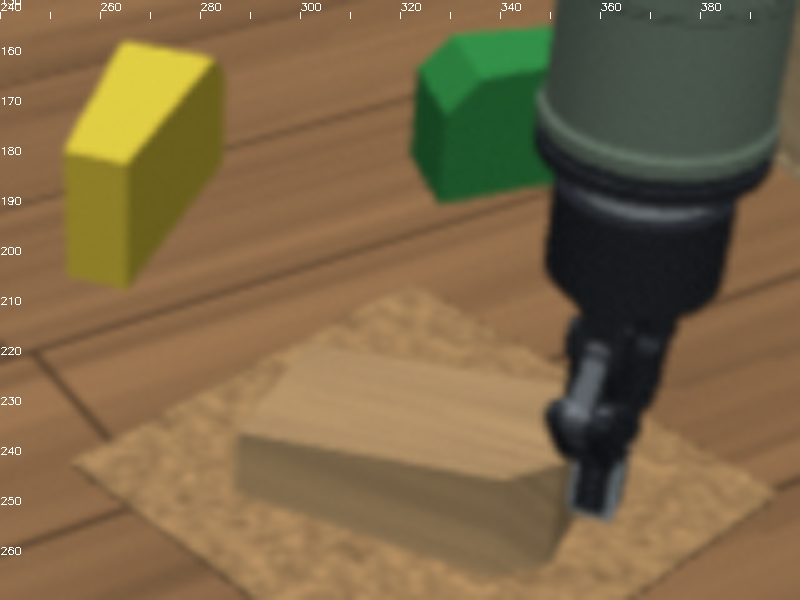

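```bash
python3 -m pendant '[[0,0,20,0],[-50,0,0,0],[-50,0,0,9.8],[-50,0,0,9.8],[-30,0,0,9.8],[0,0,0,9.8],[0,0,0,9.8],[0,0,0,9.8],[0,0,0,9.8],[0,0,0,9.8],[0,0,0,9.8],[0,0,0,9.8]]' 1 60; python3 -c "
from h import *
delta([.5725,-.19,.15],.43)"
```

```text
clock: 10.07
position: [0.6633, 0.2659, 0.2049]
tool_rot: [-1.637, 1.57, -2.786]
force: [0.2, -0.7, -0.6]
grip_width: 0.0858
pos [0.6633 0.2659 0.2049] toolx [-0.001 -0.    -1.   ] yaw_y 0.422 shift mm [  55.2 -269.5  378.8] clock 10.07 F [ 0.2 -0.7 -0.6] w 0.0858
turn -0.46
```

```bash
python3 -m pendant '[[0,-27,38,0],[0,-27,38,0],[0,-27,38,0],[0,-27,38,0],[0,-27,38,0],[0,-27,38,0],[0,-27,38,0],[0,-27,38,0],[0,-27,38,0],[0,-27,38,0],[0,0,0,0]]'; python3 -c "
from h import *
delta([.5725,-.19,.15],.43)
s=grab('scene','s8');d=grab('side','d8');w=grab('wrist','w8')
crop(s,240,150,160,120,5,'s8b');crop(d,230,110,150,115,5,'d8b')"
```

```text
clock: 11.45
position: [0.574, -0.1957, 0.205]
tool_rot: [-1.224, 1.569, -2.373]
force: [0.4, 0.7, -0.1]
grip_width: 0.0854
pos [ 0.574  -0.1957  0.205 ] toolx [-0.001 -0.001 -1.   ] yaw_y 0.4222 shift mm [55.   1.1 -5.9] clock 11.45 F [ 0.4  0.7 -0.1] w 0.0854
turn -0.45
```

View pics/w8.png

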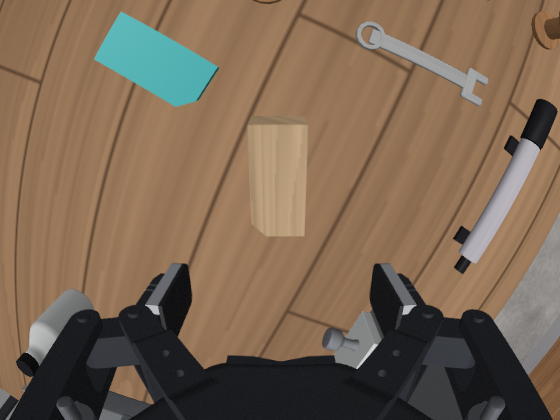

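View pics/s8b.png

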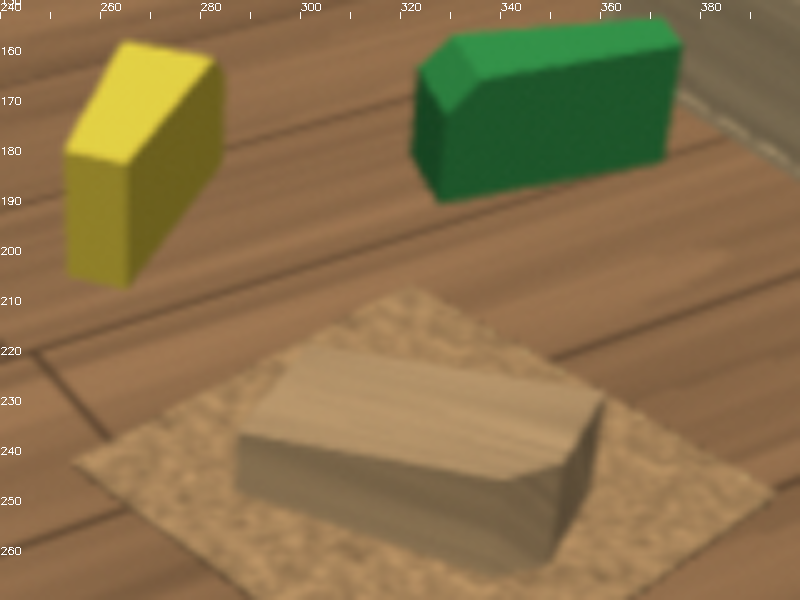

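View pics/d8b.png

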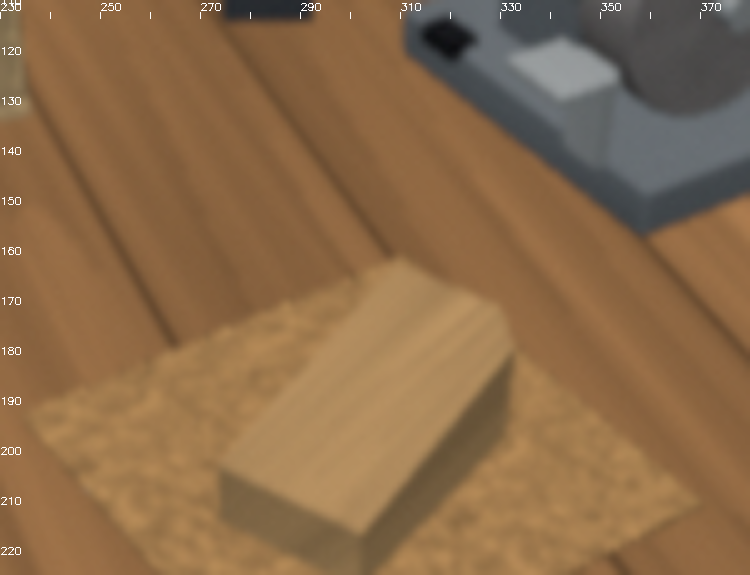

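```bash
python3 - <<'E'
from h import *
np.set_printoptions(precision=4,suppress=True)
w=grab("wrist"); crop(w,230,105,100,145,4,"w8c")
s=grab("scene");d=grab("side")
P={}
for n,a,b,z in [("-x-y",(287.5,237),(302,217),.04),("-x+y",(303,219),(274,203),.04),("+x+y",(361,230.3),(309,161.5),.064),("saw side",(340,246),(332.6,180.5),.061),("saw end",(352.5,243),(330,171),.064)]:
    x,r=tri([(s,a),(d,b)]); P[n]=x; print(n,x,np.array(r)*1e3,onz(s,a,z),onz(d,b,z))
print(np.arctan2(*(P["+x+y"]-P["-x+y"])[1::-1]),np.arctan2(*(P["saw side"]-P["-x-y"])[1::-1]),np.arctan2(*(P["-x+y"]-P["-x-y"])[1::-1])-np.pi/2)
print("centre",(P["+x+y"]+P["-x-y"])/2)
E
```

```text
-x-y [0.5362 0.1327 0.0369] [1.2488 1.2488] [0.5386 0.1321 0.04  ] [0.5347 0.1282 0.04  ]
-x+y [0.4945 0.2012 0.0376] [3.0728 3.0728] [0.4945 0.2032 0.04  ] [0.4932 0.1943 0.04  ]
+x+y [0.6202 0.281  0.0616] [1.9108 1.9108] [0.6242 0.276  0.064 ] [0.6194 0.281  0.064 ]
saw side [0.6441 0.2005 0.059 ] [2.1958 2.1958] [0.6443 0.2017 0.061 ] [0.6421 0.1952 0.061 ]
saw end [0.6517 0.2293 0.063 ] [0.8713 0.8713] [0.6519 0.2296 0.064 ] [0.6508 0.2269 0.064 ]
0.565364565600767 0.5612529477993943 0.5469314378924199
centre [0.5782 0.2069 0.0493]
```

View pics/w8c.png

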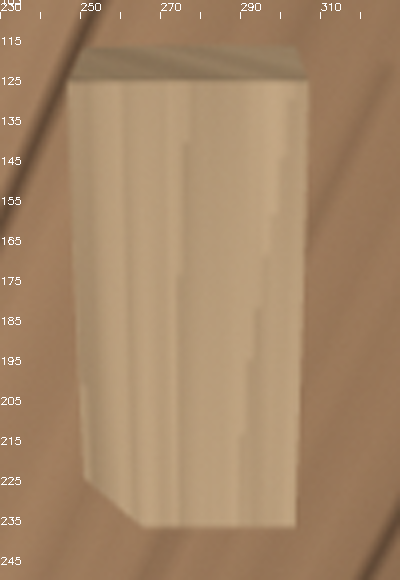

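```bash
python3 - <<'E'
from h import *
np.set_printoptions(precision=4,suppress=True)
w=grab("wrist")
A=onz(w,(307,125.3),.0446);B=onz(w,(247,125.3),.0446);C=onz(w,(303.7,236.7),.0257);D=onz(w,(250.5,224.5),.028)
print(A,B,C,D,np.linalg.norm(A-B),np.linalg.norm(A-C),np.arctan2(*(A-C)[1::-1]),np.arctan2(*(B-D)[1::-1]),np.arctan2(*(A-B)[1::-1])); c=(B+C)/2; print(c)
delta([c[0],c[1],.006],.43)
E
```

```text
[ 0.5729 -0.1261  0.0446] [ 0.5224 -0.149   0.0446] [ 0.6225 -0.2337  0.0257] [ 0.565  -0.2437  0.028 ] 0.05542189936207361 0.11999598161675219 2.0027275396117648 1.993964417690363 0.42683363241101774
[ 0.5725 -0.1914  0.0351]
pos [ 0.5757 -0.1907  0.2053] toolx [-0.  0. -1.] yaw_y 0.429 shift mm [199.3  -3.2  -0.7] clock 11.8 F [-1.1 -0.3 -0.8] w 0.0854
turn -0.06
```

```bash
python3 -m pendant '[[40,-3,-1,0],[40,0,0,0],[40,0,0,0],[40,0,0,0],[25,0,0,0],[14,0,0,0],[0,0,0,0]]' && python3 -c "
from h import *
delta([.5725,-.1914,.006],.43)"; python3 -m pendant '[[0,0,0,0],[0,0,0,0],[0,0,0,0],[0,0,0,0],[0,0,0,0],[0,0,0,0]]' -1 40; python3 -c "
from h import *
delta([.5725,-.1914,.006],.43); crop(grab('side'),330,270,130,110,6,'d9')"
```

```text
clock: 12.68
position: [0.5722, -0.1916, 0.0059]
tool_rot: [-2.35, 1.57, 2.79]
force: [-0.1, 0.3, 0.8]
grip_width: 0.0854
pos [ 0.5722 -0.1916  0.0059] toolx [-0.001  0.    -1.   ] yaw_y 0.4281 shift mm [-0.1  0.4 -0.1] clock 12.68 F [-0.1  0.3  0.8] w 0.0854
turn -0.11
clock: 13.42
position: [0.573, -0.1922, 0.0075]
tool_rot: [0.87, 1.569, -0.274]
force: [-1.4, -0.7, 7.2]
grip_width: 0.0553
pos [ 0.573  -0.1922  0.0075] toolx [ 0.002 -0.    -1.   ] yaw_y 0.4275 shift mm [ 1.5 -0.1 -0.9] clock 13.43 F [-1.4 -0.7  7.2] w 0.0553
turn -0.14
```

View pics/d9.png

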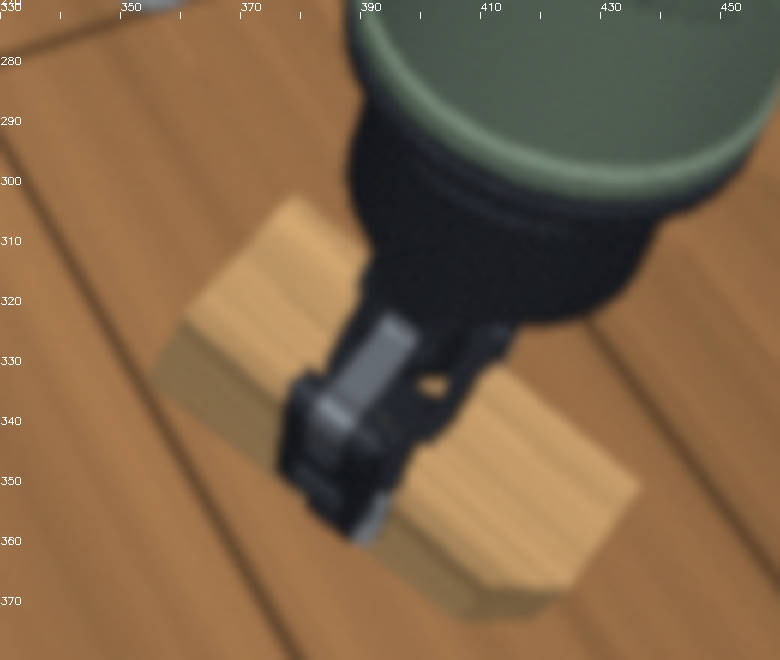

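```bash
python3 -m pendant '[[-10,0,0,0],[-25,0,0,0],[-40,0,0,0],[-45,0,0,0],[-45,0,0,0],[0,0,0,0]]'; python3 -c "
from h import *
delta([.578,.207,.2],2.136); crop(grab('side'),330,200,130,110,6,'d10');grab('scene','s10'); print(bot.observe()['qpos'])"
```

```text
clock: 14.22
position: [0.5739, -0.1926, 0.1755]
tool_rot: [0.854, 1.565, -0.289]
force: [-0.0, -0.4, -2.2]
grip_width: 0.0555
pos [ 0.5739 -0.1926  0.1755] toolx [ 0.006 -0.002 -1.   ] yaw_y 0.4273 shift mm [ -25.1  169.5 -361.9] clock 14.22 F [-0.  -0.4 -2.2] w 0.0555
turn 82.1
[ 0.36249662  0.5588422  -0.19727     1.70922502  0.13484722  0.88596595
  0.5365856 ]
```

View pics/d10.png

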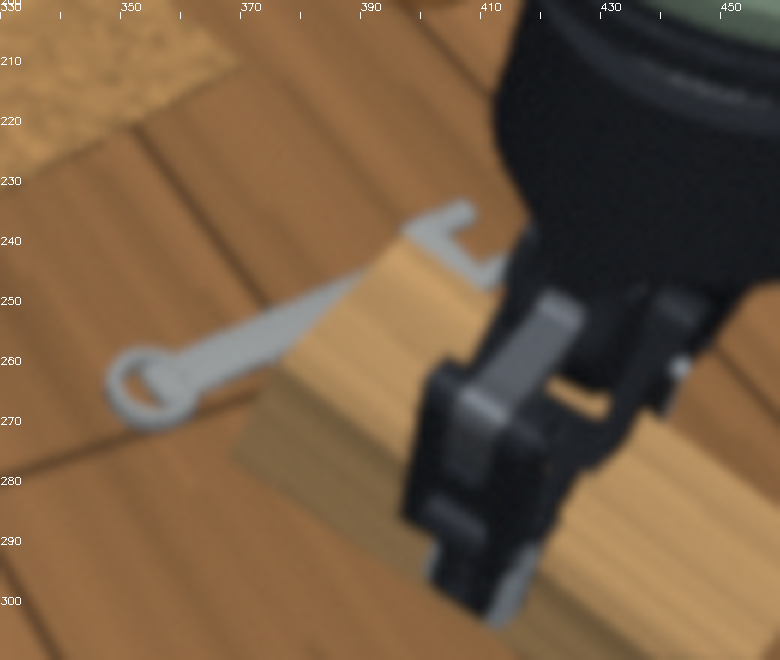

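View pics/s10.png

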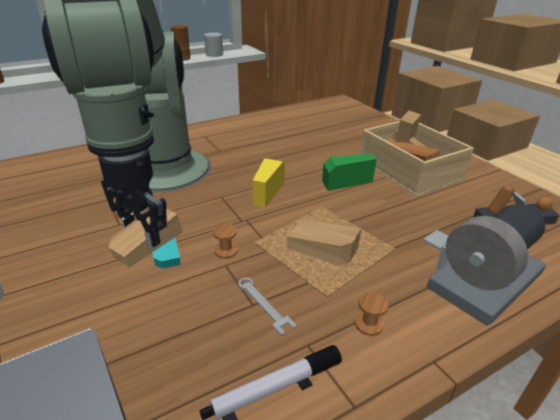

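```bash
python3 -m pendant '[[-5,0,0,-9.8],[-5,0,0,-9.8],[-5,0,0,-9.8],[-5,0,0,-9.8],[0,0,0,-9.8],[0,0,0,-9.8],[0,0,0,-9.8],[0,0,0,-9.8],[0,0,0,-9.8],[0,0,0,-9.8],[0,0,0,0]]'; python3 -c "
from h import *
delta([.578,.207,.15],2.133)"
```

```text
clock: 15.7
position: [0.5717, -0.192, 0.1901]
tool_rot: [1.952, 1.569, 2.519]
force: [0.3, -0.5, -1.1]
grip_width: 0.0549
pos [ 0.5717 -0.192   0.1901] toolx [-0.002  0.001 -1.   ] yaw_y 2.1371 shift mm [ 40.6 333.2 219.4] clock 15.7 F [ 0.3 -0.5 -1.1] w 0.0549
turn 0.23
```

```bash
python3 -m pendant '[[0,33,21,0],[0,33,21,0],[0,33,21,0],[0,33,21,0],[0,33,21,0],[0,33,21,0],[0,33,21,0],[0,33,21,0],[0,33,21,0],[0,33,21,0],[0,0,0,0]]'; python3 -c "
from h import *
delta([.578,.207,.15],2.133); crop(grab('side'),230,90,150,115,5,'d11');crop(grab('scene'),240,130,160,120,5,'s11')"
```

```text
clock: 17.08
position: [0.571, 0.2026, 0.1907]
tool_rot: [1.717, 1.569, 2.284]
force: [-0.3, -0.6, -2.7]
grip_width: 0.0557
pos [0.571  0.2026 0.1907] toolx [-0.001  0.001 -1.   ] yaw_y 2.138 shift mm [40.7 -0.1  8.3] clock 17.07 F [-0.3 -0.6 -2.7] w 0.0557
turn 0.29
```

View pics/d11.png

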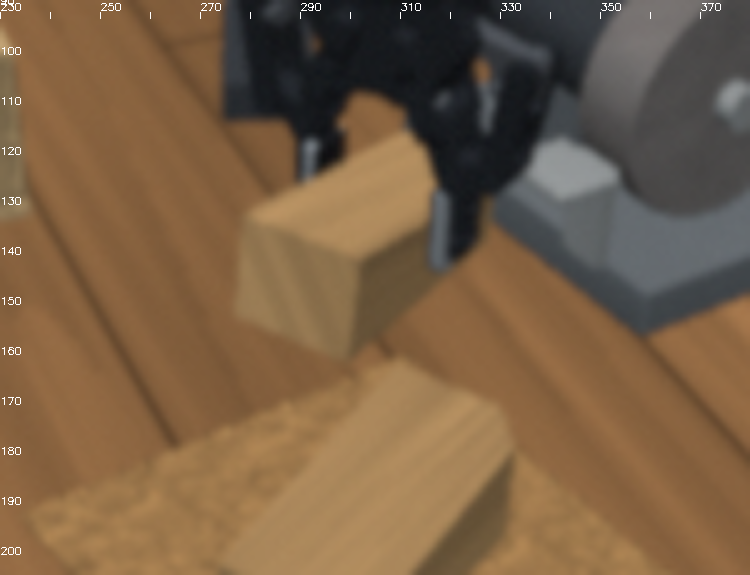

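View pics/s11.png

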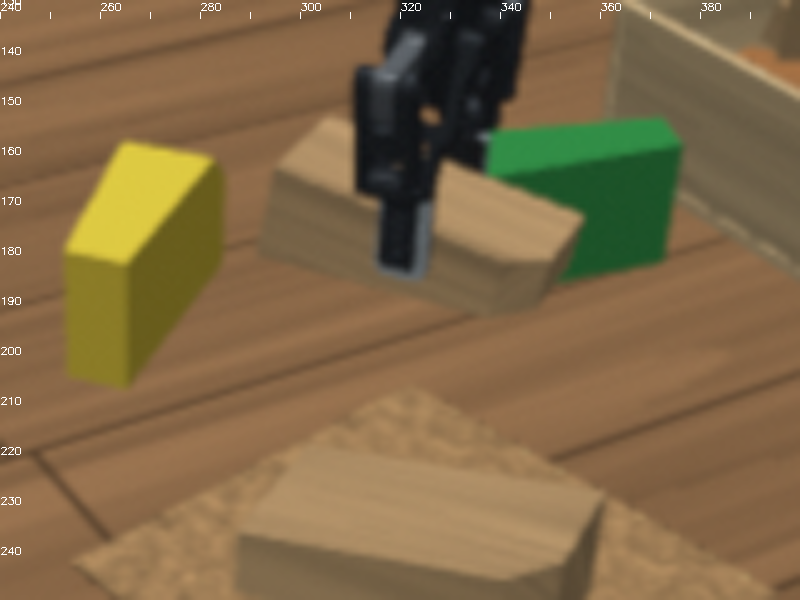

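```bash
python3 -m pendant '[[0,0,5,0],[20,0,4,0],[30,0,0,0],[30,0,0,0],[20,0,0,0],[10,0,0,0],[5,0,0,0],[0,0,0,0]]' - 20; python3 -c "
from h import *
delta([.578,.207,.075],2.133); crop(grab('side'),230,110,150,115,5,'d12');crop(grab('scene'),240,150,160,120,5,'s12')"
```

```text
clock: 18.18
position: [0.5799, 0.204, 0.0766]
tool_rot: [-0.281, 1.57, 0.286]
force: [0.6, -0.2, -1.0]
grip_width: 0.0551
pos [0.5799 0.204  0.0766] toolx [ 0.  0. -1.] yaw_y 2.1379 shift mm [ 1.6  3.6 -0. ] clock 18.18 F [ 0.6 -0.2 -1. ] w 0.0551
turn 0.28
```

View pics/d12.png

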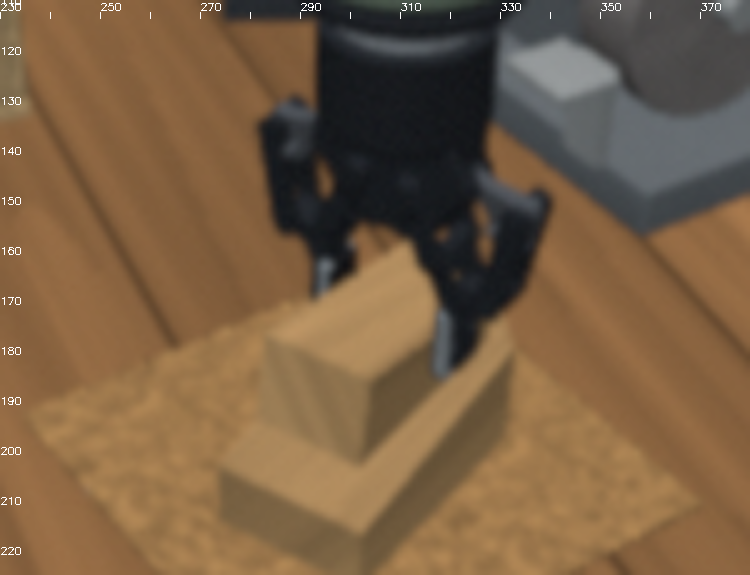

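View pics/s12.png

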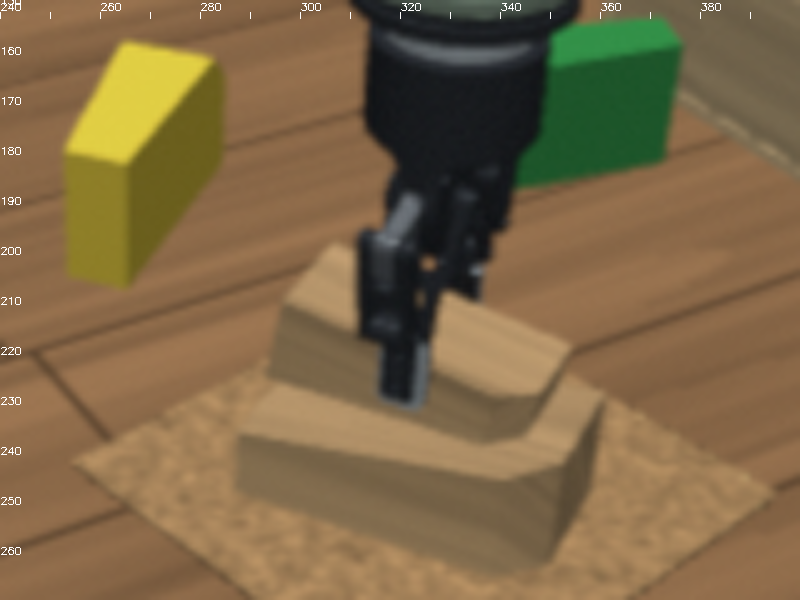

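```bash
python3 -m pendant '[[0,3,0,0],[4,0,0,0],[3,0,0,0],[2,0,0,0],[2,0,0,0],[0,0,0,0]]'; python3 -c "
from h import *
delta([.578,.207,.060],2.133); print(bot.observe()['moment'].round(2)); crop(grab('scene'),240,150,160,120,5,'s13')"
```

```text
clock: 19.02
position: [0.5777, 0.2061, 0.0654]
tool_rot: [-2.847, 1.57, -2.28]
force: [-5.3, -3.9, 8.4]
grip_width: 0.0558
pos [0.5777 0.2061 0.0654] toolx [-0.001 -0.001 -1.   ] yaw_y 2.1379 shift mm [5.4 0.6 0.7] clock 19.02 F [-5.3 -3.9  8.4] w 0.0558
turn 0.28
[-0.47  0.99  0.09]
```

View pics/s13.png

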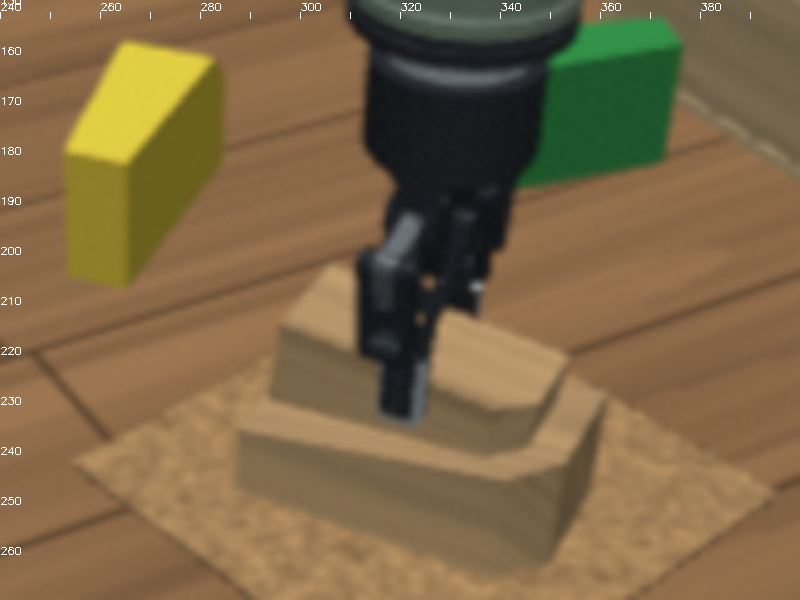

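```bash
python3 -m pendant '[[1.5,0,0,0],[1.5,0,0,0],[0,0,0,0]]'; python3 -c "
from h import *
delta([.578,.207,.060],2.133); print(bot.observe()['moment'].round(2)); crop(grab('scene'),240,150,160,120,5,'s14')"
```

```text
clock: 19.45
position: [0.5777, 0.206, 0.0624]
tool_rot: [-2.84, 1.57, -2.273]
force: [-6.1, -3.3, 8.0]
grip_width: 0.0552
pos [0.5777 0.206  0.0624] toolx [-0.001 -0.001 -1.   ] yaw_y 2.1378 shift mm [2.4 0.6 0.8] clock 19.45 F [-6.1 -3.3  8. ] w 0.0552
turn 0.28
[-0.52  0.96  0.07]
```

View pics/s14.png

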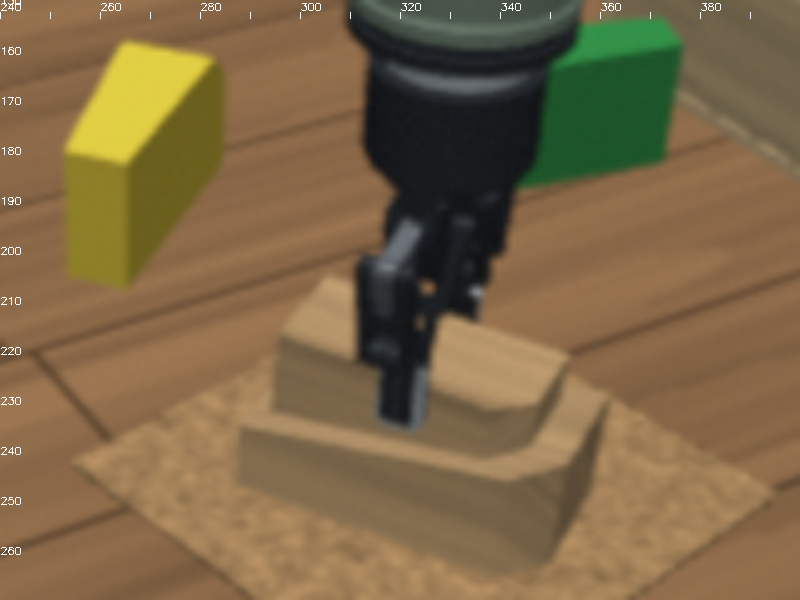

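```bash
python3 -m pendant '[[1.5,0,0,0],[1,0,0,0],[0,0,0,0]]'; python3 -c "
from h import *
delta([.578,.207,.060],2.133); print(bot.observe()['moment'].round(2)); crop(grab('scene'),240,150,160,120,5,'s15')
crop(grab('side'),230,110,150,115,5,'d15')"
```

```text
clock: 19.88
position: [0.5778, 0.2061, 0.0599]
tool_rot: [-2.773, 1.57, -2.206]
force: [-5.8, -2.4, 7.4]
grip_width: 0.0551
pos [0.5778 0.2061 0.0599] toolx [-0.001 -0.001 -1.   ] yaw_y 2.1379 shift mm [-0.1  0.7  0.7] clock 19.88 F [-5.8 -2.4  7.4] w 0.0551
turn 0.28
[-0.46  0.8   0.08]
```

View pics/s15.png

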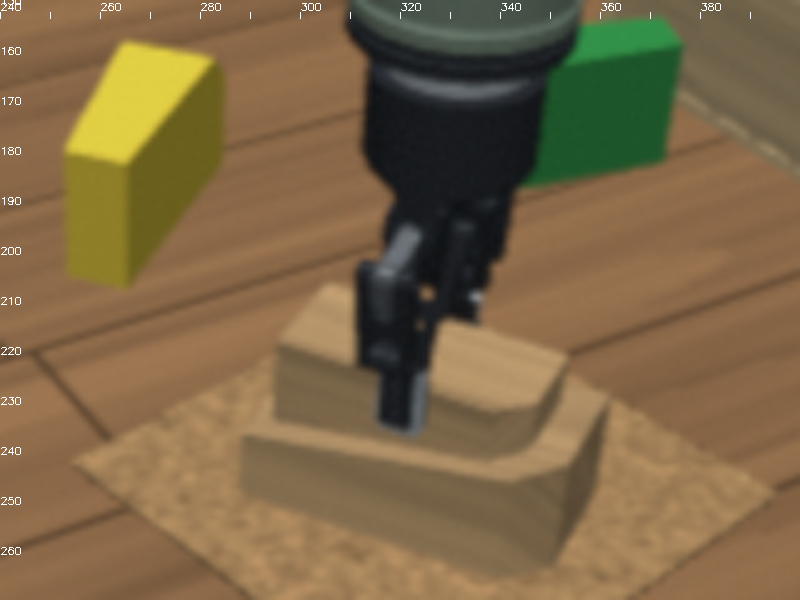

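View pics/d15.png

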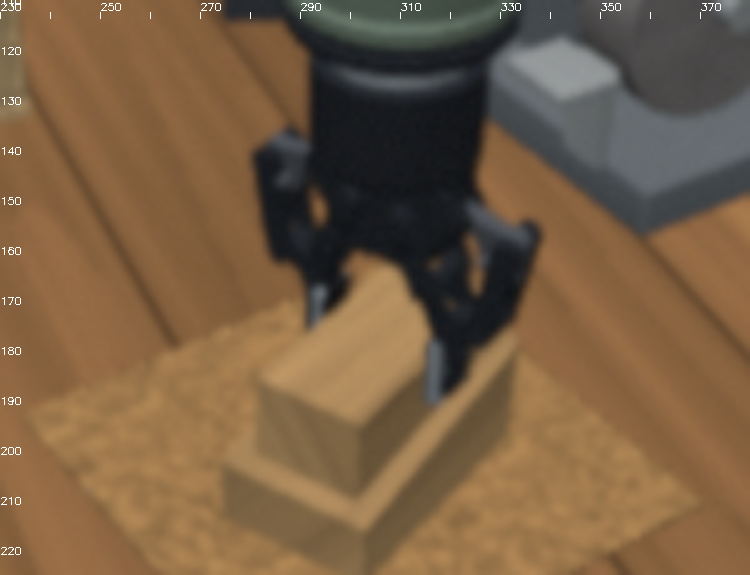

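```bash
python3 -m pendant '[[1,0,0,0],[1,0,0,0],[0,0,0,0]]'; python3 -c "
from h import *
delta([.578,.207,.060],2.133); print(bot.observe()['moment'].round(2)); crop(grab('scene'),240,150,160,120,5,'s16')"
```

```text
clock: 20.35
position: [0.5778, 0.206, 0.0588]
tool_rot: [-2.29, 1.57, -1.723]
force: [-12.7, -7.4, 25.5]
grip_width: 0.0554
pos [0.5778 0.206  0.0588] toolx [-0.    -0.001 -1.   ] yaw_y 2.1377 shift mm [-1.2  0.7  0.7] clock 20.35 F [-12.7  -7.4  25.5] w 0.0554
turn 0.27
[-1.13  2.06  0.02]
```

View pics/s16.png

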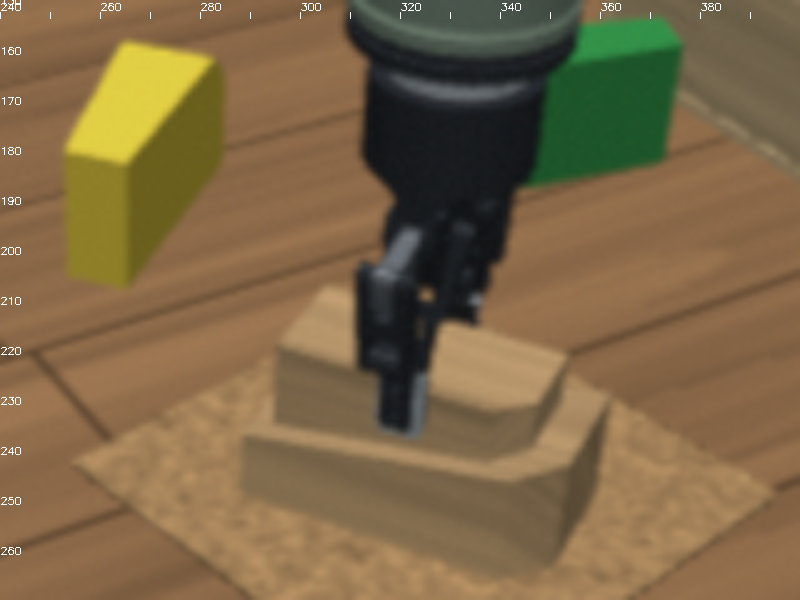

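```bash
python3 -m pendant '[[-1,0,0,0],[0,0,0,0],[0,0,0,0]]'; python3 -m pendant '[[0,0,0,0],[0,0,0,0],[0,0,0,0],[0,0,0,0]]' 1; python3 -m pendant '[[-20,0,0,0],[-40,0,0,0],[-40,0,0,0],[-40,0,0,0],[0,0,40,0],[0,0,40,0],[0,0,40,0],[0,0,0,0]]'; python3 -c "
from h import *
delta([.578,.207,.060],2.133); crop(grab('scene'),240,180,150,100,5,'s17');crop(grab('side'),250,130,120,110,5,'d17'); grab('wrist','w17')"
```

```text
clock: 20.78
position: [0.578, 0.2062, 0.0589]
tool_rot: [-2.546, 1.57, -1.979]
force: [-4.6, -3.0, 8.7]
grip_width: 0.0555
clock: 21.28
position: [0.5781, 0.2065, 0.0587]
tool_rot: [1.701, 1.571, 2.268]
force: [-0.2, -0.4, 0.3]
grip_width: 0.0853
clock: 22.28
position: [0.68, 0.2727, 0.1994]
tool_rot: [1.047, 1.569, 1.615]
force: [-0.3, -0.3, -0.8]
grip_width: 0.0853
pos [0.68   0.2727 0.1994] toolx [-0.     0.002 -1.   ] yaw_y 2.1389 shift mm [ 139.3   -0.7 -121.5] clock 22.27 F [-0.3 -0.3 -0.8] w 0.0853
turn 0.34
```

View pics/s17.png

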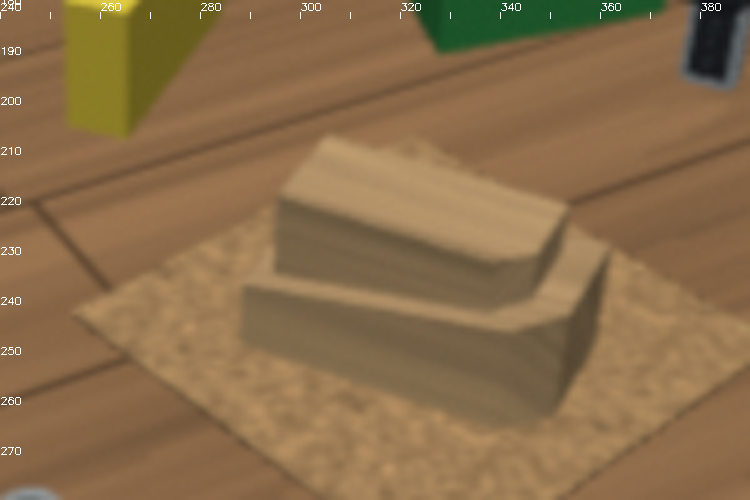

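View pics/d17.png

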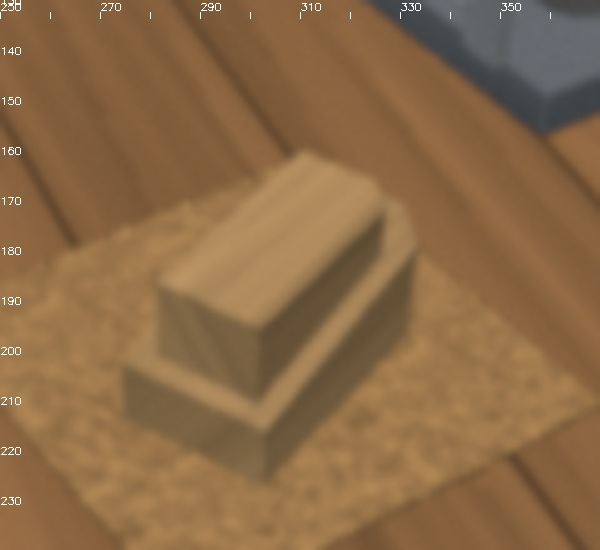

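View pics/w17.png

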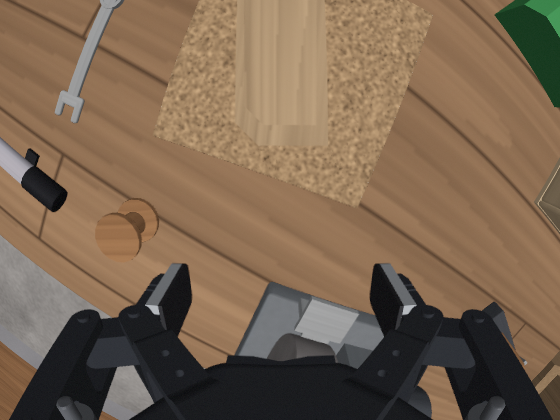

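```bash
cat > m.py <<'E'
from h import *
np.set_printoptions(precision=4,suppress=True)
s=grab("scene");d=grab("side")
def go(L):
    P={}
    for n,a,b in L:
        x,r=tri([(s,a),(d,b)]); P[n]=x; print(n,x,np.array(r[0])*1e3)
    return P
E
python3 - <<'E'
from m import *
P=go([("tk-",(296,219.8),(301.4,195.4)),("tk+",(306,207.2),(282,187)),("tn+",(354,221.6),(310.6,160)),("tnsaw",(347,231.6),(326,168)),("b-x-y",(289,236.6),(302.6,214.4)),("bss",(342.4,246.4),(333,179.4)),("bse",(354,243.6),(330.4,170.4))])
print("top c",(P["tk-"]+P["tn+"])/2,"yaw",np.arctan2(*(P["tn+"]-P["tk+"])[1::-1]),np.arctan2(*(P["tk+"]-P["tk-"])[1::-1])-np.pi/2)
y=np.arctan2(*(P["bss"]-P["b-x-y"])[1::-1]);print("base yaw",y)
u=np.array([np.cos(y),np.sin(y)]);n=np.array([-u[1],u[0]])
c1=P["b-x-y"][:2]+75*u/1e3+40*n/1e3; c2=P["bss"][:2]-55e-3*u+40e-3*n; c3=P["bse"][:2]-75e-3*u+20e-3*n
print(c1,c2,c3,(c1+c2+c3)/3)
c=(c1+c2+c3)/3; t=(P["tk-"]+P["tn+"])[:2]/2; print("along,lat",(t-c)@u*1e3,(t-c)@n*1e3)
E
```

```text
tk- [0.5415 0.151  0.0837] 0.7107499550138735
tk+ [0.5126 0.1954 0.0849] 3.03828885605906
tn+ [0.6131 0.2606 0.0855] 1.153332624834995
tnsaw [0.6353 0.2226 0.0839] 2.844891045049224
b-x-y [0.5392 0.1356 0.0401] 0.26048905798013117
bss [0.6472 0.2047 0.0584] 2.2901196705777007
bse [0.6541 0.2318 0.0622] 0.7335575677217371
top c [0.5773 0.2058 0.0846] yaw 0.5751898623346087 0.5783670114576798
base yaw 0.5690827872974693
[0.5809 0.2097] [0.5794 0.2087] [0.5802 0.2082] [0.5801 0.2089]
along,lat -4.0411362804795665 -1.066249510505447
```

```bash
python3 -m pendant '[[-20,0,-40,0],[-20,0,-40,0],[-10,0,-41,0],[0,0,0,0],[0,0,0,0]]' -1; python3 -c "
from h import *
delta([.578,.207,.0876],2.138); crop(grab('wrist'),190,60,180,140,4,'w18')"
```

```text
clock: 23.15
position: [0.5775, 0.2056, 0.2493]
tool_rot: [-0.64, 1.57, -0.073]
force: [0.6, 0.3, 0.3]
grip_width: 0.0005
pos [0.5775 0.2056 0.2493] toolx [ 0.001 -0.    -1.   ] yaw_y 2.1374 shift mm [161.7   1.    1. ] clock 23.15 F [0.6 0.3 0.3] w 0.0005
turn -0.03
```

View pics/w18.png

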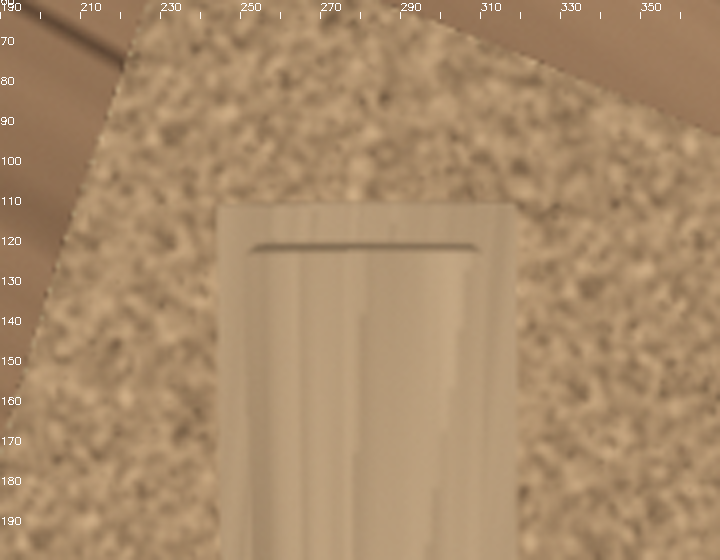

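```bash
python3 -c "
from h import *
w=grab('wrist','w19'); crop(w,190,160,180,140,4,'w19b')"
```

```text
(no output)
```

View pics/w19b.png

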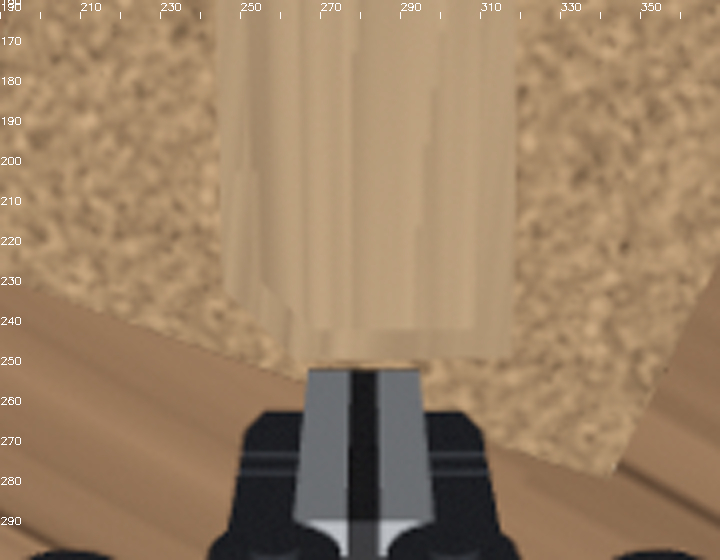

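```bash
python3 - <<'E'
from h import *
np.set_printoptions(precision=4,suppress=True)
w=grab('wrist'); R=toolR(); p=bot.observe()["position"]
g=lambda a,z:((R.T@(onz(w,a,z)-p))[1:]*1e3).round(1)
x=281
for n,a,z in [("base thin",(x,111.2),.040),("base thick",(x,249.2),.064),("top thick hi",(x,122.2),.0876),("top thin",(x,242),.0876),("baseL mid",(244.6,180),.052),("baseR mid",(319.3,180),.052),("topL",(251.5,180),.0876),("topR",(310,180),.0876)]: print(n,g(a,z))
E
```

```text
base thin [ -0.3 -73.3]
base thick [-0.4 74.6]
top thick hi [ -0.4 -63.6]
top thin [-0.4 55.5]
baseL mid [-39.3  -0.8]
baseR mid [40.6 -0.7]
topL [-28.6  -8.8]
topR [27.3 -8.7]
```

```bash
python3 -m pendant '[[0,0,-35,0],[0,0,-35,0],[0,0,-28,0],[45,0,0,0],[50,0,0,0],[50,0,0,0],[44,0,0,0],[0,0,0,0],[0,0,8,0],[0,0,6,0],[0,0,0,0]]'; python3 -c "
from h import *
delta([.5775,.2056,.06],2.138); crop(grab('side'),230,110,150,115,5,'d20')"
```

```text
clock: 24.68
position: [0.5075, 0.1612, 0.0609]
tool_rot: [-0.204, 1.569, 0.363]
force: [0.3, -1.3, -0.5]
grip_width: 0.0001
pos [0.5075 0.1612 0.0609] toolx [ 0.002  0.001 -1.   ] yaw_y 2.1377 shift mm [ 1.1 -0.2 82.9] clock 24.68 F [ 0.3 -1.3 -0.5] w 0.0001
turn -0.02
```

View pics/d20.png

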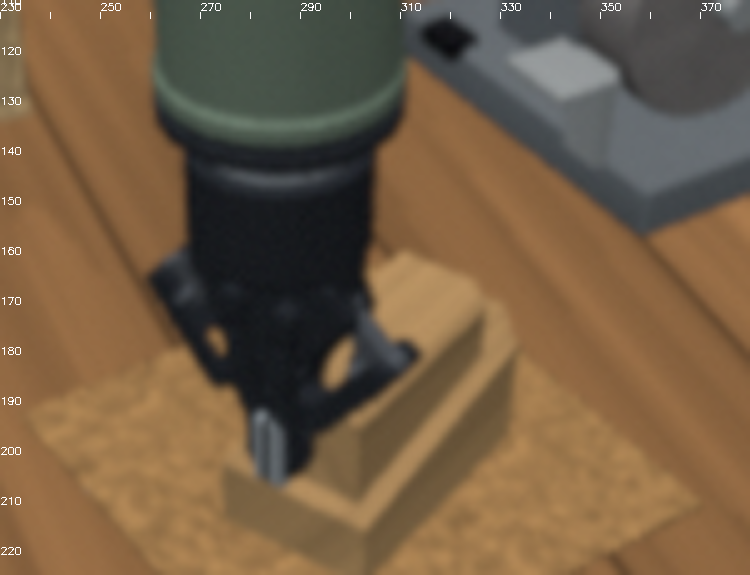

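```bash
python3 -m pendant '[[0,0,5,0],[0,0,3,0],[0,0,2,0],[0,0,1.5,0],[0,0,0,0]]'; python3 -c "
from h import *
delta([.5775,.2056,.06],2.138); crop(grab('side'),230,110,150,115,5,'d21')"
```

```text
clock: 25.35
position: [0.5161, 0.167, 0.0597]
tool_rot: [-3.067, 1.571, -2.5]
force: [0.1, -0.2, 0.3]
grip_width: 0.0004
pos [0.5161 0.167  0.0597] toolx [-0. -0. -1.] yaw_y 2.1381 shift mm [-0.3 -0.4 72.6] clock 25.35 F [ 0.1 -0.2  0.3] w 0.0004
turn 0.0
```

View pics/d21.png

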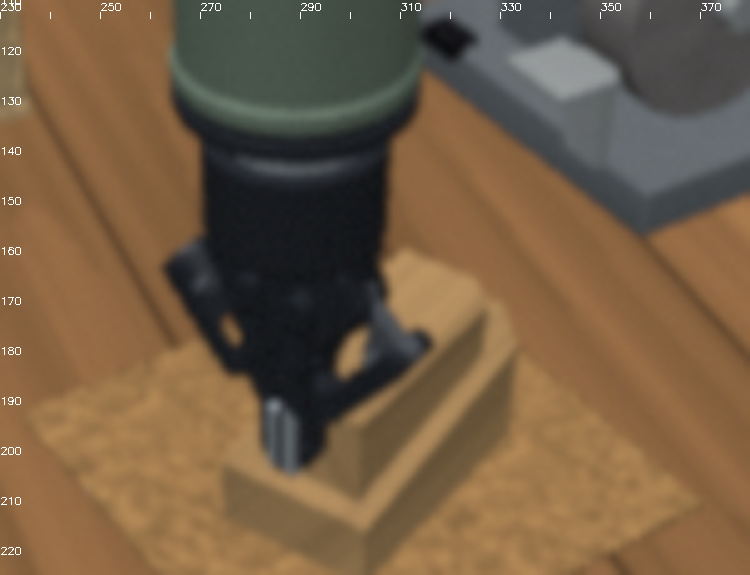

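```bash
python3 -m pendant '[[0,0,1.5,0],[0,0,1.5,0],[0,0,1,0],[0,0,0,0],[0,0,-15,0],[0,0,-15,0],[-50,0,0,0],[-50,0,0,0],[-50,0,20,0],[-38,0,38,0],[0,0,40,0],[0,0,0,0]]'; python3 -m pendant '[[0,0,0,0]]'; python3 - <<'E'
from h import *
delta([.5775,.2056,.0876],2.138)
w=grab('wrist','w22'); crop(w,200,100,150,160,4,'w22b')
E
```

```text
clock: 26.9
position: [0.5778, 0.2069, 0.2475]
tool_rot: [0.644, 1.57, 1.212]
force: [-0.8, -0.6, 0.3]
grip_width: -0.0004
clock: 27.02
position: [0.5762, 0.2054, 0.2473]
tool_rot: [3.112, 1.57, -2.604]
force: [-0.6, 0.5, -0.3]
grip_width: 0.0001
pos [0.5762 0.2054 0.2473] toolx [-0.001 -0.    -1.   ] yaw_y 2.1383 shift mm [159.7  -0.5   1.4] clock 27.02 F [-0.6  0.5 -0.3] w 0.0001
turn 0.02
```

View pics/w22b.png

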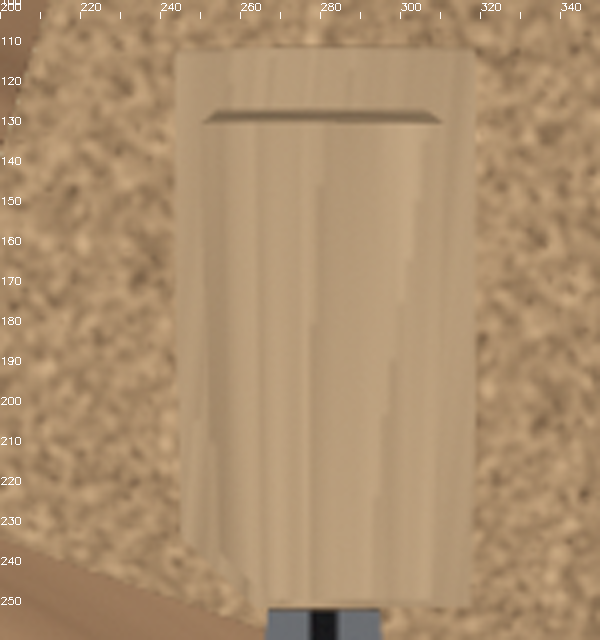

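```bash
python3 - <<'E'
from h import *
w=grab('wrist'); R=toolR(); p=bot.observe()["position"]
g=lambda a,z:((R.T@(onz(w,a,z)-p))[1:]*1e3).round(1)
x=281
for n,a,z in [("base thin",(x,112),.040),("base thick",(x,251.2),.064),("top thick hi",(x,130.5),.0876),("top thin",(x,249.7),.0876),("baseL mid",(243.8,180),.052),("baseR mid",(319,180),.052),("topL",(250.5,180),.0876),("topR",(309.5,180),.0876)]: print(n,g(a,z))
delta(p)
E
```

```text
base thin [ -0.  -72.6]
base thick [-0.  76.3]
top thick hi [ -0.1 -56.1]
top thin [-0.1 63.5]
baseL mid [-39.7  -1.2]
baseR mid [40.5 -1.2]
topL [-29.1  -9.2]
topR [27.  -9.1]
pos [0.5763 0.205  0.2477] toolx [-0.    -0.001 -1.   ] yaw_y 2.1378 shift mm [0. 0. 0.] clock 27.12 F [-0.5 -1.1 -0.7] w 0.0003
```

```bash
python3 -m pendant '[[40,-1,3,0],[40,0,0,0],[40,0,0,0],[25,0,0,0],[8,0,0,0],[0,0,0,0]]'; python3 -m pendant '[[2,0,0,0],[1,0,0,0],[0,0,0,0]]';  python3 -c "
from h import *
delta([.578,.207,.0876],2.138)"
```

```text
clock: 27.88
position: [0.5799, 0.2063, 0.0952]
tool_rot: [-0.626, 1.571, -0.059]
force: [0.6, -0.7, 0.9]
grip_width: 0.0002
clock: 28.25
position: [0.58, 0.2064, 0.0921]
tool_rot: [-0.351, 1.57, 0.217]
force: [0.1, 0.7, -0.8]
grip_width: -0.0002
pos [0.58   0.2064 0.0921] toolx [ 0.  0. -1.] yaw_y 2.1379 shift mm [ 4.5  1.6 -1.4] clock 28.25 F [ 0.1  0.7 -0.8] w -0.0002
turn -0.01
```

```bash
python3 -m pendant '[[2,0,0,0],[1,0,0,0],[0.5,0,0,0],[0,0,0,0]]'; python3 -m pendant '[[0.5,0,0,0],[0,0,0,0]]'; python3 -m pendant '[[0.5,0,0,0],[0,0,0,0]]'
```

```text
clock: 28.75
position: [0.5799, 0.2064, 0.0882]
tool_rot: [2.938, 1.571, -2.778]
force: [-0.1, -0.1, -1.1]
grip_width: 0.0001
clock: 29.0
position: [0.58, 0.2064, 0.088]
tool_rot: [-0.579, 1.571, -0.012]
force: [-0.9, -1.1, 3.9]
grip_width: -0.0001
clock: 29.25
position: [0.58, 0.2064, 0.0879]
tool_rot: [-1.017, 1.57, -0.45]
force: [-3.9, -2.4, 12.3]
grip_width: -0.0001
```

```bash
python3 -m pendant '[[-0.1,0,0,0],[0,0,0,0],[0,0,0,0],[0,0,0,0],[0,0,0,0]]'; python3 -c "
from h import *
for i in range(1): crop(grab('scene'),240,180,150,100,5,'s23')
delta([.58,.2064,.088])"
```

```text
clock: 29.88
position: [0.5799, 0.2064, 0.0879]
tool_rot: [-1.036, 1.57, -0.469]
force: [-3.7, -1.3, 10.5]
grip_width: 0.0
pos [0.58   0.2065 0.0879] toolx [ 0. -0. -1.] yaw_y 2.138 shift mm [-0.1 -0.1 -0. ] clock 29.93 F [-3.1 -2.  10.9] w -0.0007
```

View pics/s23.png

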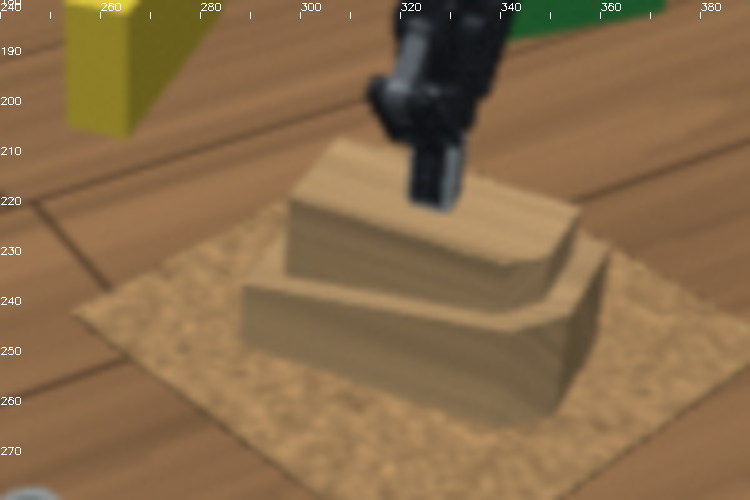

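The press held 10–11 N with the height steady at 87.9 mm, so nothing rocked. Retracting now and checking the result.

```bash
python3 -m pendant '[[-1,0,0,0],[-10,0,0,0],[-30,0,0,0],[-40,0,0,0],[-40,0,0,0],[-40,0,0,0],[0,0,30,0],[0,0,30,0],[0,0,30,0],[0,0,0,0],[0,0,0,0]]'; python3 -c "
from h import *
delta([.58,.2064,.088]); crop(grab('scene','s24'),240,180,150,100,5,'s24b');crop(grab('side','d24'),250,130,120,110,5,'d24b')"
```

```text
clock: 31.3
position: [0.6554, 0.2547, 0.2486]
tool_rot: [2.489, 1.571, 3.057]
force: [-0.4, -0.1, -0.2]
grip_width: -0.0002
pos [0.6554 0.2547 0.2486] toolx [-0.  0. -1.] yaw_y 2.1382 shift mm [160.6  -0.2 -89.5] clock 31.3 F [-0.4 -0.1 -0.2] w -0.0002
```

View pics/s24b.png

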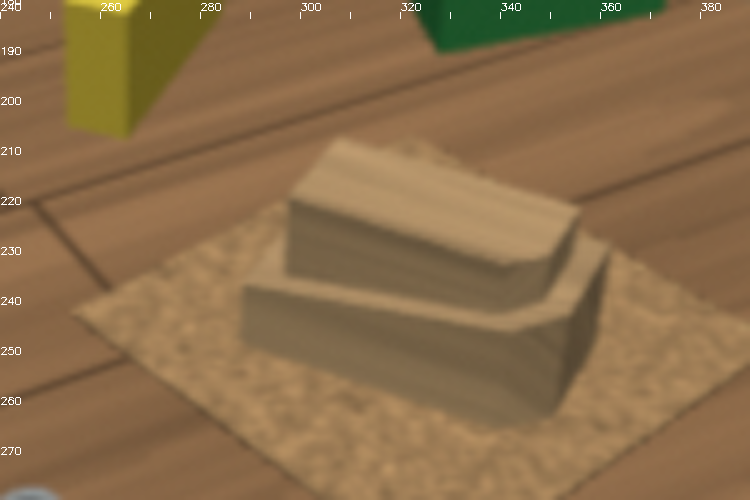

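View pics/d24b.png

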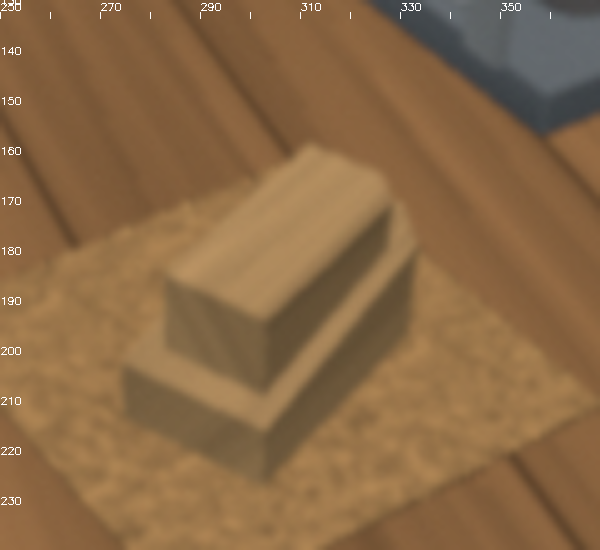

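View pics/s24.png

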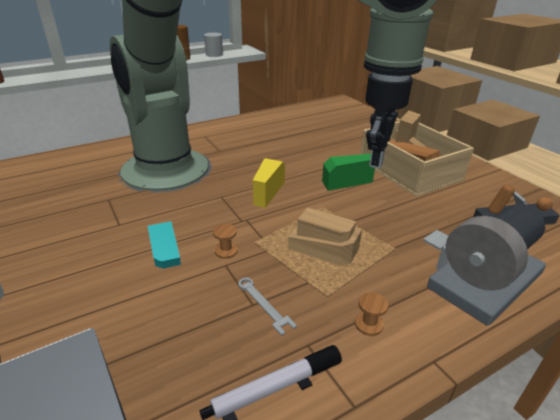

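The stack is seated slope on slope, the spool (225,240) and wrench (266,305) are at their starting pixels, and the hand is clear.

```bash
python3 -c "
from workcell import job_done, bot
print(job_done()); print(bot.observe()['clock'])"
```

```text
the job is handed in; nothing more can be done
None
the job is handed in; nothing more can be done
```

The tool rest is built and handed in at about 31 s. I tipped the big offcut onto its flat face and slid it about 20 mm, to about 14 mm from the mat's centre. The smaller offcut lies on it slope on slope, thick end over thin end. After letting go I slid it about 8 mm to centre it, pressed on the middle of the top, and took the hand away.

**Last checks**
- **Centring:** by the wrist camera the top sits about 2 mm off along the length and 1.4 mm off sideways. Its yaw matched the base's to within about 0.01 rad before the centring slide.
- **Press:** it briefly reached 12.3 N, then held 10–11 N for about 0.7 s. The top stayed at 87.9 mm, against 87.6 mm expected, so it did not rock.
- **Level:** measured after letting go, before the centring slide, the top's corners agreed within about 2 mm. The two fixed cameras put the top about 3 mm lower than expected, which looks like calibration bias since the press contact matched.
- **Bystanders:** the near spool and the wrench are at the same pixels as at the start.

**What did not go perfectly**
- The first placement was about 4.6 mm off-centre along the length, so I corrected it before the press. I aimed to move it about 4–5 mm and it went about 8 mm.
- The base slipped 1–2 mm while the top was being seated.
- Seating peaked at about 25 N vertical (about 29 N in all), within the limits.

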